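Set out a gate pivot for tack welding

TASK

Set out the parts of a gate pivot for tack welding on the base plate that is held on the bench: stand the round tube upright on the chalk ring, stand the long gusset on edge on the plate's long end (the end farther from the ring) and the short gusset on edge on its short end, both along the chalk line with their tall edges close up to the tube so that the tube is between them, and set the brass pintle, pin up, centred on top of the tube. Leave the square-tube offcut and the yellow magnet where they are.

Things in the scene. Friction and masses are not known exactly. Their poses are not given: they have to be found in the camera images.
- base_plate: fixed dark blue-grey steel plate 225 x 90 x 10 mm flat on the bench. Origin: on its underside below the centre of the white chalk ring (58 mm across); its top is at z = +10 mm. x runs along the chalk line to the LONG end: plate from x = -95 mm (short end) to +130 mm (long end), y = -45 to 45 mm, z up. A dark block magnet 28 x 50 x 20 mm high abuts each end. Bolt holes are mere marks.
- board: plywood board 270 (x) x 300 (y) mm, 12 mm thick, fixed flat on the bench; the loose parts and the offcut stand on it. Origin: centre of its underside; z up.
- tube: round tube, bright steel, outside diameter 50 mm, wall 5 mm, 70 mm high, standing on end, 0.4 kg. Origin: on its axis at the lower end; z is up along the axis.
- pintle: brass-coloured, a round flange 60 mm across and 10 mm thick, from whose middle a pin 24 mm in diameter rises 40 mm (50 mm in all); it stands pin up at the start, 0.36 kg. Origin: centre of the flange's underside; z up along the pin.
- long_gusset: long gusset: rust-brown steel plate 12 mm thick (y), on edge, 80 mm long at the foot (x), 65 mm high, 0.34 kg. Tall upright edge at x = -22 mm, flat top to x = -4 mm, then a slope down to a 15 mm high toe at x = +58 mm. Origin: on the underside, mid-thickness, 22 mm from the tall edge, below where it is well gripped across its thickness. x points from tall edge to toe, z up.
- short_gusset: short gusset: rust-brown steel plate 12 mm thick (y), on edge, 50 mm long at the foot (x), 65 mm high, 0.23 kg. Tall upright edge at x = -15 mm, flat top to x = 1 mm, then a slope down to a 15 mm high toe at x = +35 mm. Origin: on the underside, mid-thickness, 15 mm from the tall edge, below where it is well gripped across its thickness. x points from tall edge to toe, z up.
- offcut: square-tube offcut, a bystander: grey-green, 40 x 40 mm, 55 mm high, standing loose on the board among the parts. Origin: centre of its underside. Not to be moved.
- magnet: welding magnet, a bystander: yellow, roughly triangular, 72 x 60 mm, 16 mm thick, lying loose and flat on the bench beside the base plate. Origin: under its middle. Not to be moved.
Mind the look-alikes: they are no part of the job. What is shaped like the tube but blue or red is not meant.

How it is judged (in metres and radians):
At the end, for the whole second after the job is handed in: Tube upright on the plate within 10 mm of the ring's centre; long gusset on the long end, short one on the short end, upright, within 12 mm and 10 degrees of the chalk line, tall edge within about 10 mm of the tube; pintle upright on the tube within 10 mm of its axis; all released, at rest (horizontal distance between tube and base_plate below 0.01 m and z of tube in the frame of base_plate between 0.007 and 0.013 m and linear speed of each of tube, long_gusset, short_gusset, pintle below 0.01 m/s and angular speed of each of tube, long_gusset, short_gusset, pintle below 0.1 rad/s and angle between each of tube, long_gusset, short_gusset, pintle's own z axis and vertical below 0.07 rad and x of long_gusset in the frame of base_plate above 0.03 m and y of long_gusset in the frame of base_plate between -0.012 and 0.012 m and z of long_gusset in the frame of base_plate between 0.007 and 0.013 m and horizontal distance between long_gusset and tube below 0.059 m and angle between the x axis of each of long_gusset, short_gusset and the x axis of base_plate, either way round below 0.17 rad and x of short_gusset in the frame of base_plate below -0.025 m and y of short_gusset in the frame of base_plate between -0.012 and 0.012 m and z of short_gusset in the frame of base_plate between 0.007 and 0.013 m and horizontal distance between short_gusset and tube below 0.052 m and horizontal distance between pintle and tube below 0.01 m and z of pintle in the frame of tube between 0.066 and 0.074 m); the robot touches nothing.
It fails at once if the square-tube offcut is moved more than 25 mm (distance of offcut from where it was at the start of the episode above 0.025 m).
It fails at once if the yellow magnet is moved more than 25 mm (distance of magnet from where it was at the start of the episode above 0.025 m).
It also fails if it takes over 128 s, if anything falls off the work surface, if the arm or the gripper's body presses on something with over 40 N, if the wrist force passes 120 N, or if a joint passes its speed limit or range.

ROBOT

A 6-joint arm with a two-finger parallel gripper is mounted at the origin on the work surface. World frame = base frame: x ahead of the robot, y to its left, z up, the work surface at z = 0. Lengths are in mm, angles in rad, forces in N, time in s.
With the tool pointing down it reaches from about 400 to 925 mm from the base axis. Payload 12.5 kg.
Tool frame: the origin (TCP) lies where the fingers leave the gripper's body, on its centre line; the fingertips stand 78 mm ahead of it and the grasp point (between the pads) lies 59 mm ahead of it (env.tip_extent is the distance from the TCP to the fingertips, in mm); z points along the fingers, y is the direction in which the jaws open and shut (so a half turn about z gives the same grasp; the last joint's range is limited). The gripper opens to 95 mm and grips with 3 to 60 N. Pads are 20 mm wide; open, the fingers measure 119 mm over their backs; the gripper's body (75 mm by 180 mm) begins 59 mm behind the grasp point.
Start: joints at [1.101, 0.491, 1.559, -0, 1.092, -0.106], TCP at [222.374, 584.113, 292.261] pointing down, gripper open.
Joint ranges: [-3.1, 3.1], [-0.84, 2.19], [0.05, 2.79], [-1.13, 4.28], [0.06, 2.93], [-2.69, 2.69]. Speed limits (rad/s): [2.22, 2.22, 2.79, 3.14, 3.14, 3.14].

INTERFACE

Orientations are given as [roll, pitch, yaw] about the fixed x, y, z axes, in that order (R = Rz(yaw) Ry(pitch) Rx(roll)).
In Python, from cell import env gives the robot as it stands. The module is installed in compiled form; this text tells all that it offers.
- The arm moves only by the tool play_rows, never from a script. Its argument "targets" is a list of rows, each an object with "linear": the shift along the tool's x, y, z in mm, a list of three; "turn": the turn about the tool's z in rad. A call has 1 to 20 rows; each row is the pose to reach, as a shift and turn from the pose commanded when the call began, along the tool's axes at that moment; what a row does not reach only later rows make up. A row lasts 1/8 s, in which the tool goes at most 62.5 mm and 10.7 degrees, less where a joint would pass 70% of its speed; a pose out of reach is approached as far as the arm can. A call with a gripper value outside its range is refused whole. "hand" is the finger opening in mm, from 0 to 95.1, set as the call begins (left out, the last holds). The fingers move at their own pace and stop on an object; the grip force is fixed at half the most. Time passes only in rows, so rows that repeat a pose let the fingers close. It gives the time, the measured TCP pose, the force and the opening at its end, in the units of the state.
- env.state(): the state, without advancing time (a new reading comes with each control period).
- env.read_camera(name): name is "scene" or "top" or "wrist"; returns (picture, depth): 480x640x3 uint8, red, green, blue; 480x640 float32, mm along the optical axis (not along the pixel's ray), 0 where there is no reading.
- env.camera_params(name): a dict with "fx", "fy", "cx", "cy" (pixels), "k1" (the pictures are not rectified: a ray, as slopes to the right and down, at radius r is drawn at 1 + k1 r^2 times it, then the intrinsics apply), "R" (3x3) and "t" (3): a world point X has camera coordinates R X + t. Camera axes: x right, y down, z forward; pixel columns grow to the right and rows downward; lengths in mm; the calibration is good to about 2 mm. A picture is of the moment at which its call begins: read the wrist's pose just before it. camera_params takes no time and is no camera call; for the wrist camera it gives the pose at the moment of the call.
- env.job_done(): hands the job in, once; it reports no verdict.
The state is a dict: "t": time; "joints": joint angles; "qvel": joint speeds; "tau": joint torques, N m; "eef_pos": TCP position; "tcp_rot": TCP orientation; "ft_force": force on the tool from outside, world axes, zero at the start; "moment": the same for the moment, N m; "opening": opening from 0.0 (shut) to 1.0 (fully open).
Only numpy, scipy, OpenCV 4.12 (cv2) and the standard library are available. Lean on these libraries where they do the work, as an engineer would, in place of code of your own. Each camera call takes 0.05 s, during which the arm holds its last target.

## Working session

There is one attempt and no reset: what is moved stays moved. The work goes in short steps, Python scripts to look and compute and a tool call to move; the robot and the scene stay as the last step left them, time stands still between calls to the robot, and variables do not carry over. Pictures are saved under pics/ and viewed, and the job is handed in when it is done.

Besides the shell and the picture viewer there is one more tool, called after "Request:" by a JSON object that holds its "api" and its "payload". play_rows: Moves the arm, as the interface text tells. Its arguments: {"type":"object","properties":{"targets":{"type":"array","items":{"type":"object","properties":{"linear":{"type":"array","items":{"type":"number"}},"turn":{"type":"number"}}}},"hand":{"type":"number"}},"required":["targets"]}

```bash
mkdir -p pics; cat > h.py <<'E'
import numpy as np, cv2
from cell import env
def save(img,name): cv2.imwrite('pics/'+name,cv2.cvtColor(img,cv2.COLOR_RGB2BGR))
def ray(P,u,v):
    x=(u-P['cx'])/P['fx'];y=(v-P['cy'])/P['fy']
    a,b=x,y
    for _ in range(20):
        s=1+P['k1']*(a*a+b*b);a,b=x/s,y/s
    return np.array([a,b,1.0]) if np.isscalar(u) else np.stack([a,b,np.ones_like(a)],-1)
def toz(P,u,v,z):
    R=np.array(P['R']);t=np.array(P['t']);C=-R.T@t
    d=ray(P,u,v)@R
    s=(z-C[2])/d[...,2]
    return C+d*s[...,None] if d.ndim>1 else C+d*s
def cloud(P,depth):
    v,u=np.mgrid[0:480,0:640].astype(float)
    r=ray(P,u.ravel(),v.ravel())*depth.ravel()[:,None]
    return ((r-np.array(P['t']))@np.array(P['R'])).reshape(480,640,3)
def proj(P,X):
    c=np.array(P['R'])@np.array(X)+np.array(P['t']);a,b=c[0]/c[2],c[1]/c[2]
    s=1+P['k1']*(a*a+b*b);return P['fx']*a*s+P['cx'],P['fy']*b*s+P['cy']
E
python3 - <<'E'
from h import *
print(env.state())
for n in ['scene','top','wrist']:
    P=env.camera_params(n);im,d=env.read_camera(n);save(im,n+'0.png');np.savez(n+'0.npz',im=im,d=d,**{k:np.array(v) for k,v in P.items()})
    print(n,P,d.min(),d.max())
E
```

```text
{'t': 0.0, 'joints': array([ 1.10140388e+00,  4.91545291e-01,  1.55947590e+00,  1.23346355e-05,
        1.09167367e+00, -1.05586232e-01]), 'qvel': array([ 0.00035364,  0.00087173, -0.00040424, -0.00085703,  0.00304513,
       -0.00105021]), 'tau': array([-9.87779349e-04, -6.12639284e+01, -2.58180428e+01,  6.93217199e-02,
        4.80815547e-02, -6.17418846e-05]), 'eef_pos': array([222.28983444, 583.9571481 , 291.66145122]), 'tcp_rot': array([-3.14049774e+00, -1.27040525e-04,  2.77778068e+00]), 'ft_force': array([0.72347782, 0.22165979, 0.50630457]), 'moment': array([0.00789611, 0.06015788, 0.01713408]), 'opening': 0.9983684115084307}
scene {'fx': 506.3480177523845, 'fy': 506.3480177523845, 'cx': 319.4794849444403, 'cy': 239.2404194630088, 'k1': -0.0950211473668895, 'R': array([[-0.58252449,  0.81269176,  0.01404722],
       [ 0.55012467,  0.40692516, -0.72922888],
       [-0.59835447, -0.41706596, -0.68412565]]), 't': array([ 257.55232991, -245.26965125, 1373.53862536])} 0.0 3844.0984
top {'fx': 481.0347042116922, 'fy': 481.0347042116922, 'cx': 323.9717819204778, 'cy': 246.5106718480754, 'k1': -0.07760404558916192, 'R': array([[ 0.00254219, -0.99978503,  0.02057727],
       [-0.99546619, -0.00448668, -0.09501019],
       [ 0.09508209, -0.02024244, -0.9952636 ]]), 't': array([ -15.64162361,  476.28595323, 1054.42928954])} 0.0 1996.9316
wrist {'fx': 343.82857090677226, 'fy': 343.82857090677226, 'cx': 324.9975943059284, 'cy': 237.64363363165265, 'k1': -0.06791096268274312, 'R': array([[ 0.35537526,  0.93472286, -0.00126295],
       [ 0.90009279, -0.34184414,  0.27013987],
       [ 0.25207418, -0.09713779, -0.96282026]]), 't': array([-625.12796729,  -29.95587557,  390.21414878])} 0.0 1265.1974
```

View pics/top0.png

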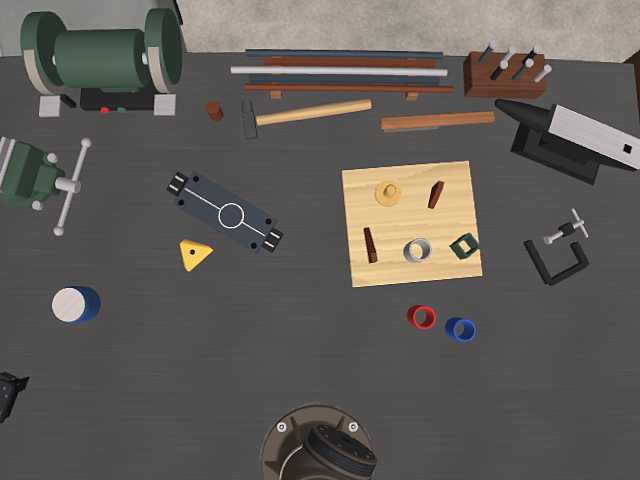

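View pics/scene0.png

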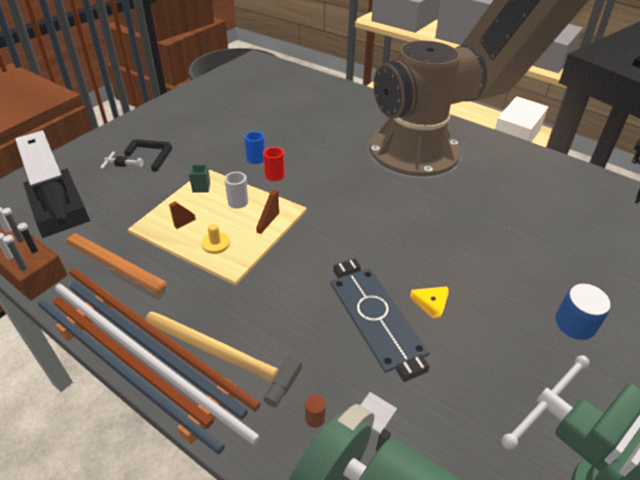

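View pics/wrist0.png

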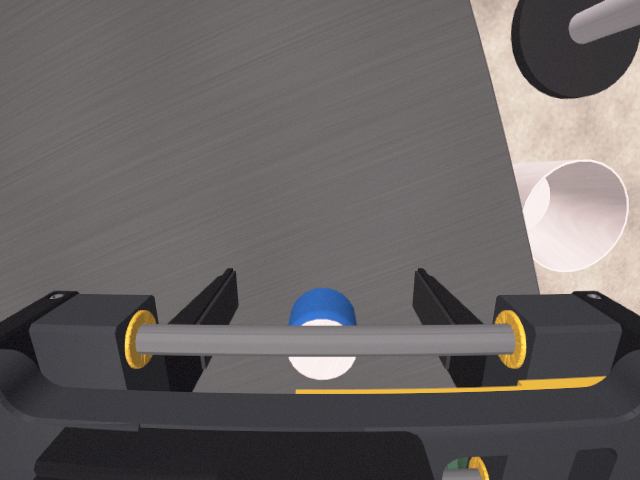

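Top view: the steel tube at (418,250) is grey metal and stands on the board. The red (422,317) and blue (461,330) tubes are look-alikes on the bench. The ring is at (231,216), and the long end looks to be the upper left one, at (177,183). I'll confirm in an enlarged crop and measure.

```bash
python3 - <<'E'
from h import *
z=np.load('top0.npz');im=z['im']
a=cv2.resize(im[150:295,335:490],None,fx=5,fy=4.1*5/4.1,interpolation=cv2.INTER_CUBIC)
a=cv2.resize(im[150:290,335:495],(800,700))[:600]
save(cv2.resize(im[155:275,340:500],(800,600),interpolation=cv2.INTER_CUBIC),'c_board.png')
save(cv2.resize(im[160:280,150:310],(800,600),interpolation=cv2.INTER_CUBIC),'c_plate.png')
P={k:z[k] for k in z.files}
X=cloud(P,z['d'])
for (u,v) in [(231,216),(177,183),(272,240),(418,240),(418,250),(388,193),(391,187),(371,245),(436,195),(465,245),(360,270)]:
    print(u,v,X[v,u].round(1))
E
```

```text
231 216 [546.3 197.6  11.1]
177 183 [620.3 321.1  21.3]
272 240 [490.8 102.8  19.5]
418 240 [ 485.9 -214.2   78.4]
418 250 [ 470.5 -228.8   10. ]
388 193 [ 590.8 -153.    63.4]
391 187 [ 604.5 -160.    62.2]
371 245 [ 476.5 -115.1   60.7]
436 195 [ 589.  -261.3   55.7]
465 245 [ 482.3 -337.5   12.2]
360 270 [424.5 -95.6  12.7]
```

View pics/c_board.png

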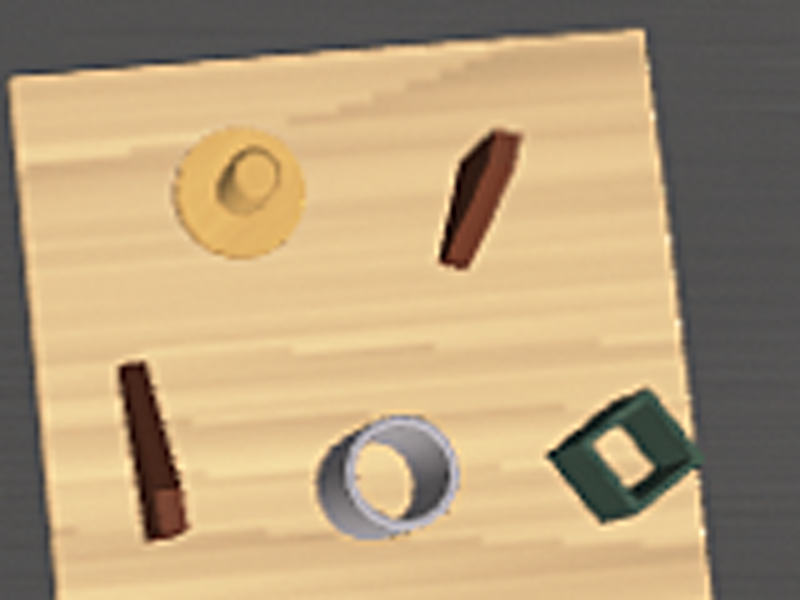

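View pics/c_plate.png

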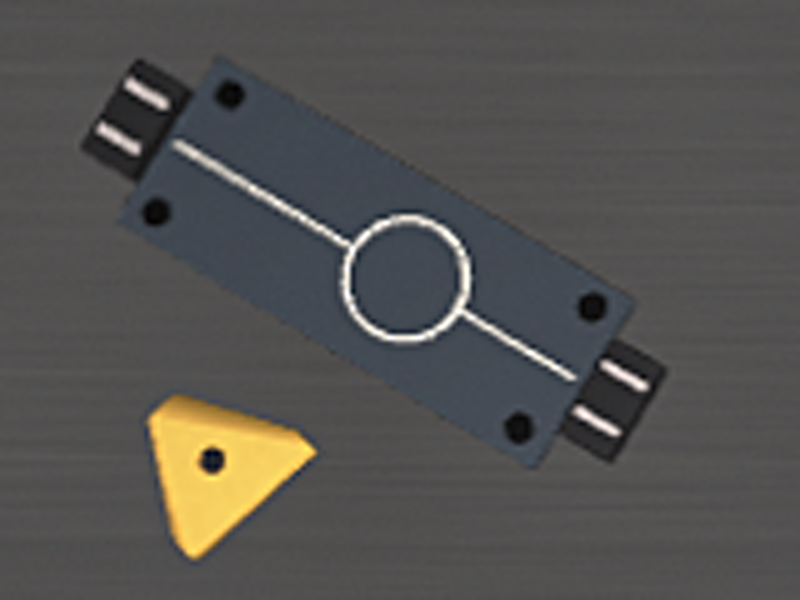

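The crops show the parts:
- **Board:** bright steel tube at crop (395,475), pintle (240,195), long gusset on the left with its toe upward, short gusset at (480,200), green offcut at (625,455).
- **Plate:** the chalk line is longer toward the upper left, so that's the long end.

Next I measure.

```bash
cat > meas.py <<'E'
from h import *
def load(n):
    z=np.load(n);return {k:z[k] for k in z.files}
def fitc(p):
    A=np.c_[2*p,np.ones(len(p))];s=np.linalg.lstsq(A,(p**2).sum(1),rcond=None)[0]
    return s[:2],np.sqrt(s[2]+s[0]**2+s[1]**2)
def mask_pts(P,m,z):
    v,u=np.nonzero(m);return toz(P,u.astype(float),v.astype(float),z)[:,:2]
E
python3 - <<'E'
from meas import *
for n in ['top','scene']:
    P=load(n+'0.npz');im=P['im'].astype(int);X=cloud(P,P['d']);d=P['d']
    hsv=cv2.cvtColor(P['im'],cv2.COLOR_RGB2HSV)
    print('==',n)
    # chalk
    white=(hsv[...,1]<50)&(hsv[...,2]>150)&(abs(X[...,0]-546)<110)&(abs(X[...,1]-198)<110)&(abs(X[...,2]-10)<8)
    p=mask_pts(P,white,10)
    c=np.array([546.,198.])
    for _ in range(5):
        r=np.hypot(*(p-c).T);q=p[(r>22)&(r<35)];
        # angularly clean
        c,R=fitc(q)
    r=np.hypot(*(p-c).T);l=p[(r>36)]
    mu=l.mean(0);w=np.linalg.svd(l-mu)[2][0]
    pr=(p-c)@w
    print('ring',c,R,'line dir',w,np.arctan2(w[1],w[0]),'extent',pr.min(),pr.max(),'offset of c from line',np.cross(w,c-mu))
    # gussets
    red=((hsv[...,0]<12)|(hsv[...,0]>170))&(hsv[...,1]>110)&(hsv[...,2]<150)&(X[...,1]<-80)&(X[...,1]>-320)&(X[...,0]>420)&(X[...,0]<680)
    nl,lab,st,_=cv2.connectedComponentsWithStats(red.astype(np.uint8))
    for i in range(1,nl):
        if st[i,4]<60: continue
        m=lab==i;q=X[m];print('gusset comp',st[i],'xyz min',q.min(0).round(),'max',q.max(0).round())
        e=cv2.erode(m.astype(np.uint8),np.ones((2,2)))>0
        q=X[e&(d>0)];mu=q[:,:2].mean(0);w=np.linalg.svd(q[:,:2]-mu)[2][0]
        s=(q[:,:2]-mu)@w;t=(q[:,:2]-mu)@np.array([-w[1],w[0]])
        print('  mu',mu.round(1),'dir',w,'ang',np.arctan2(w[1],w[0]).round(3))
        for k in np.arange(-50,50,10):
            b=(s>=k)&(s<k+10)
            if b.any():print('   ',k,b.sum(),'zmax',np.percentile(q[b,2],95).round(1),'t',t[b].min().round(1),t[b].max().round(1))
E
```

```text
== top
ring [548.14230877 198.5009785 ] 27.88198717226403 line dir [-0.50748217 -0.86166226] -2.103056529109389 extent -124.08748290412807 111.15490253598827 offset of c from line 0.495174273004098
gusset comp [428 181  16  28 224] xyz min [ 566. -272.   14.] max [ 617. -251.   81.]
  mu [ 590.4 -260.7] dir [-0.9857892   0.16798709] ang 2.973
    -30 8 zmax 78.9 t -2.6 7.3
    -20 39 zmax 78.6 t -3.9 6.8
    -10 47 zmax 73.2 t -5.3 7.6
    0 35 zmax 61.2 t -5.8 7.0
    10 36 zmax 44.6 t -5.7 6.2
    20 13 zmax 31.6 t -5.2 5.1
gusset comp [364 228  14  35 238] xyz min [ 440. -134.   13.] max [ 518. -103.   81.]
  mu [ 472.9 -113.8] dir [-0.99167044 -0.12880116] ang -3.012
    -50 7 zmax 33.9 t -3.5 4.0
    -40 17 zmax 41.4 t -3.7 4.5
    -30 19 zmax 49.8 t -4.8 4.8
    -20 22 zmax 57.9 t -5.3 5.6
    -10 25 zmax 65.9 t -4.9 6.0
    0 25 zmax 73.6 t -5.1 5.4
    10 31 zmax 77.5 t -5.2 5.8
    20 30 zmax 79.8 t -4.3 6.7
    30 14 zmax 76.8 t -4.4 5.8
== scene
ring [546.87963164 198.16517881] 27.910182481216673 line dir [0.50691979 0.86199323] 1.039188658372898 extent -114.83759540444659
[... 242 characters left out ...]
  -30 56 zmax 76.3 t -7.2 2.8
    -20 61 zmax 75.6 t -5.9 2.3
    -10 47 zmax 67.8 t -5.3 3.2
    0 49 zmax 63.5 t -5.6 3.1
    10 44 zmax 53.3 t -7.0 3.3
    20 35 zmax 44.9 t -5.8 4.0
    30 26 zmax 37.6 t -6.3 2.6
    40 11 zmax 28.7 t -4.9 2.7
gusset comp [170 203  25  25 336] xyz min [ 572. -269.   16.] max [ 618. -250.   81.]
  mu [ 599.4 -258.3] dir [-0.97487207  0.22276546] ang 2.917
    -20 59 zmax 76.6 t -2.5 5.0
    -10 76 zmax 75.8 t -3.7 4.1
    0 68 zmax 61.6 t -3.3 3.0
    10 39 zmax 47.6 t -2.7 2.9
    20 13 zmax 36.5 t -2.7 3.1<stdin>:17: DeprecationWarning: Arrays of 2-dimensional vectors are deprecated. Use arrays of 3-dimensional vectors instead. (deprecated in NumPy 2.0)
```

```bash
python3 - <<'E' 2>/dev/null
from meas import *
P=load('wrist0.npz');R=P['R'];C=-R.T@P['t'];print('wrist cam C',C,'fwd',R[2],'right',R[0])
print('rel tcp',C-np.array([222.3,584,291.7]))
for n in ['top','scene']:
    P=load(n+'0.npz');X=cloud(P,P['d']);d=P['d'];hsv=cv2.cvtColor(P['im'],cv2.COLOR_RGB2HSV)
    m=(abs(X[...,0]-480)<60)&(abs(X[...,1]+220)<60)&(hsv[...,1]<60)&(abs(X[...,2]-82)<5)
    q=X[m][:,:2];c,r=fitc(q);print(n,'tube rim',len(q),c,r,q.mean(0))
    # pintle
    m=(abs(X[...,0]-590)<60)&(abs(X[...,1]+155)<60)&(X[...,2]>18)&(X[...,2]<27)
    q=X[m][:,:2];print('flange cloud mean',len(q),q.mean(0),(q.min(0)+q.max(0))/2,q.max(0)-q.min(0))
    m=(abs(X[...,0]-590)<60)&(abs(X[...,1]+155)<60)&(X[...,2]>58)&(X[...,2]<66)
    q=X[m][:,:2];print('pin top',len(q),q.mean(0),(q.min(0)+q.max(0))/2,q.max(0)-q.min(0))
    for nm,cx,cy in [('long',455,-118),('short',605,-262)]:
        m=(abs(X[...,0]-cx)<60)&(abs(X[...,1]-cy)<40)&(X[...,2]>74)&(X[...,2]<82)
        q=X[m][:,:2];print(nm,'flat',len(q),q.mean(0),q.min(0),q.max(0))
    m=(abs(X[...,0]-480)<60)&(abs(X[...,1]+325)<50)&(X[...,2]>61)&(X[...,2]<72);q=X[m][:,:2];print('offcut',q.mean(0))
    m=(hsv[...,0]>18)&(hsv[...,0]<32)&(hsv[...,1]>150)&(abs(X[...,0]-480)<60)&(abs(X[...,1]-270)<60);q=X[m];print('magnet',q.mean(0),q.min(0),q.max(0))
E
```

```text
wrist cam C [150.75517078 611.98570414 383.0088619 ] fwd [ 0.25207418 -0.09713779 -0.96282026] right [ 0.35537526  0.93472286 -0.00126295]
rel tcp [-71.54482922  27.98570414  91.3088619 ]
top tube rim 162 [ 465.97583501 -216.83025721] 22.425001075522413 [ 466.45385087 -216.80065223]
flange cloud mean 400 [ 598.55574601 -157.02500666] [ 601.41878902 -158.57062329] [76.59403643 58.24487171]
pin top 77 [ 599.72210806 -158.22028358] [ 599.63055947 -158.03726564] [19.85025829 22.89047701]
long flat 54 [ 452.17438337 -117.90828426] [ 440.78751643 -123.74497117] [ 468.61496912 -110.93928072]
short flat 48 [ 608.43428205 -266.40562175] [ 598.09163303 -274.66892495] [ 618.46808154 -258.83252184]
offcut [ 477.44431037 -327.11212787]
magnet [461.64802789 279.93695979  15.740409  ] [421.00187865 239.81166295   0.57567391] [492.95187846 311.22065513  21.95635576]
scene tube rim 143 [ 467.63298009 -216.91838293] 22.377933128505433 [ 467.00727591 -216.73625119]
flange cloud mean 341 [ 604.73357241 -152.73795984] [ 600.03043778 -158.95043192] [59.04065418 61.14410114]
pin top 71 [ 601.58570397 -157.02290324] [ 601.53908908 -158.80375451] [20.50795834 22.42667527]
long flat 46 [ 453.10800819 -118.08854729] [ 440.6935617  -125.82819517] [ 467.5408737  -110.81874274]
short flat 42 [ 608.15943169 -265.63721285] [ 599.42220159 -275.42764695] [ 617.18411701 -258.08626911]
offcut [ 478.24459719 -325.27616916]
magnet [468.08246002 281.00434628  14.79883297] [423.17598624 234.71978954  -2.00528635] [495.45363584 312.04503161  20.92348413]
```

Request:
{"api": "play_rows", "payload": {"targets": [{"linear":[-441,-245,0],"turn":1.74},{"linear":[-441,-245,0],"turn":1.74},{"linear":[-441,-245,0],"turn":1.74},{"linear":[-441,-245,0],"turn":1.74},{"linear":[-441,-245,0],"turn":1.74},{"linear":[-441,-245,0],"turn":1.74},{"linear":[-441,-245,0],"turn":1.74},{"linear":[-441,-245,0],"turn":1.74},{"linear":[-441,-245,0],"turn":1.74},{"linear":[-441,-245,0],"turn":1.74},{"linear":[-441,-245,0],"turn":1.74},{"linear":[-441,-245,0],"turn":1.74},{"linear":[-441,-245,0],"turn":1.74}]}}

```text
t: 1.78
eef_pos: [547.2, 198.4, 292.3]
tcp_rot: [3.142, -0.0, 1.039]
ft_force: [-0.2, 0.2, -0.0]
opening: 1.004
```

```bash
cat >> meas.py <<'E'
def shot(n,tag):
    P=env.camera_params(n);im,d=env.read_camera(n)
    P={k:np.array(v) for k,v in P.items()};P['im']=im;P['d']=d
    np.savez(tag+'.npz',**P);save(im,tag+'.png');return P
E
python3 - <<'E' 2>/dev/null
from meas import *
P=shot('wrist','w1');X=cloud(P,P['d']);hsv=cv2.cvtColor(P['im'],cv2.COLOR_RGB2HSV)
white=(hsv[...,1]<60)&(hsv[...,2]>150)&(abs(X[...,0]-546)<110)&(abs(X[...,1]-198)<110)&(abs(X[...,2]-10)<8)
p=mask_pts(P,white,10);c=np.array([547.,198.])
for _ in range(5):
    r=np.hypot(*(p-c).T);q=p[(r>24)&(r<32)];c,R=fitc(q)
r=np.hypot(*(p-c).T);l=p[(r>36)&(r<85)]
mu=l.mean(0);w=np.linalg.svd(l-mu)[2][0]
print(c,R,np.arctan2(w[1],w[0]),np.cross(w,c-mu),len(q))
E
```

```text
[546.95034675 198.98028178] 27.77059400035405 -2.102082090559986 0.24835414633075548 554
```

View pics/w1.png

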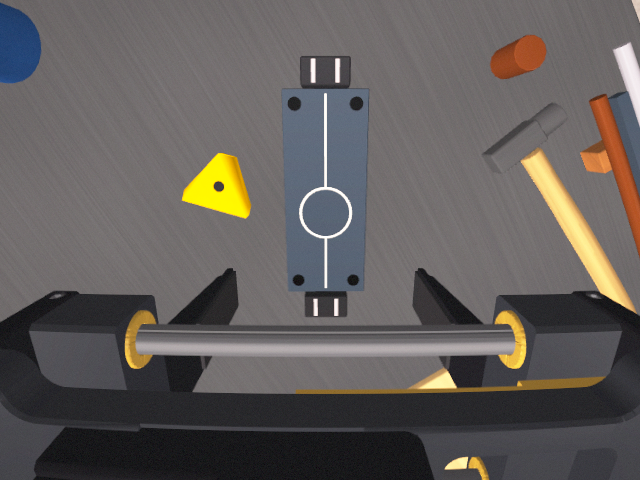

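Request:
{"api": "play_rows", "payload": {"targets": [{"linear":[-399,141,0],"turn":0},{"linear":[-399,141,0],"turn":0},{"linear":[-399,141,0],"turn":0},{"linear":[-399,141,0],"turn":0},{"linear":[-399,141,0],"turn":0},{"linear":[-399,141,0],"turn":0},{"linear":[-399,141,0],"turn":0},{"linear":[-399,141,0],"turn":0},{"linear":[-399,141,0],"turn":0},{"linear":[-399,141,0],"turn":0}], "hand": 75}}

```text
t: 3.08
eef_pos: [466.3, -216.0, 292.3]
tcp_rot: [-3.142, -0.0, 1.039]
ft_force: [0.8, 0.5, -0.8]
opening: 0.789
```

```bash
python3 - <<'E' 2>/dev/null
from meas import *
s=env.state();print(s['t'],s['eef_pos'],s['tcp_rot'])
P=shot('wrist','w2');X=cloud(P,P['d']);hsv=cv2.cvtColor(P['im'],cv2.COLOR_RGB2HSV)
m=(np.hypot(X[...,0]-467,X[...,1]+217)<40)&(abs(X[...,2]-82)<4)
q=X[m][:,:2];c,r=fitc(q);print('tube rim',len(q),c,r,(q.min(0)+q.max(0))/2)
for z0,z1,nm,R in [(59,66,'pin',30),(19,26,'flange',40)]:
    m=(np.hypot(X[...,0]-600,X[...,1]+158)<R)&(X[...,2]>z0)&(X[...,2]<z1)
    q=X[m][:,:2];print(nm,len(q),q.mean(0),(q.min(0)+q.max(0))/2,np.ptp(q,axis=0))
for nm,cx,cy in [('long',453,-118),('short',608,-266)]:
    m=(np.hypot(X[...,0]-cx,X[...,1]-cy)<30)&(X[...,2]>74)&(X[...,2]<82)
    q=X[m][:,:2];(cc,wh,a)=cv2.minAreaRect(q.astype(np.float32));print(nm,'flat',len(q),q.mean(0),cc,wh,a)
    m=(np.hypot(X[...,0]-cx,X[...,1]-cy)<90)&(X[...,2]>18)&(X[...,2]<84)&(hsv[...,1]>110)&(hsv[...,2]<160)&((hsv[...,0]<12)|(hsv[...,0]>170))
    q=X[m][:,:2];(cc,wh,a)=cv2.minAreaRect(q.astype(np.float32));print(nm,'all',len(q),cc,wh,a)
E
```

```text
3.075 [ 466.28240114 -215.95119261  292.26165084] [-3.14151611e+00 -1.95084162e-04  1.03944016e+00]
tube rim 809 [ 465.48263483 -216.87402891] 22.075575268510907 [ 465.26042189 -217.18304038]
pin 417 [ 598.13991661 -158.70326718] [ 597.95339012 -158.7243846 ] [20.72977139 20.25915905]
flange 2061 [ 596.25222576 -158.10426075] [ 598.67260154 -158.84948447] [58.87718283 59.62964177]
long flat 349 [ 449.97686176 -118.93662552] (450.3890686035156, -118.82344055175781) (21.91622543334961, 12.429770469665527) 9.559059143066406
long all 1388 (479.188232421875, -114.64275360107422) (78.71414947509766, 12.20893383026123) 8.773110389709473
short flat 264 [ 605.9283713  -265.61462275] (605.7496337890625, -265.6767272949219) (12.522610664367676, 18.89226531982422) 77.09308624267578
short all 1228 (590.7955932617188, -261.86724853515625) (12.455900192260742, 49.8102912902832) 76.74192810058594
```

View pics/w2.png

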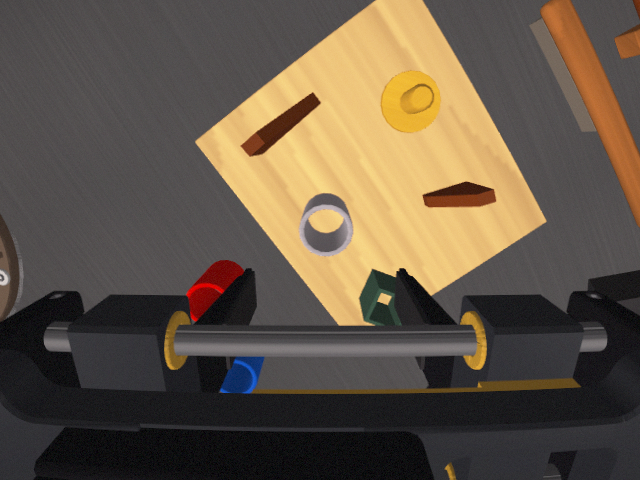

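Wrist view: tube at (326,225), long gusset (280,125), pintle (411,100), short gusset (460,195), offcut (380,298). The tube found here is steel and stands on the board, and the three cameras agree to about 2 mm. I'll grasp it now.

Request:
{"api": "play_rows", "payload": {"targets": [{"linear":[-1,0,40],"turn":0},{"linear":[-1,0,85],"turn":0},{"linear":[-1,0,125],"turn":0},{"linear":[-1,0,155],"turn":0},{"linear":[-1,0,172],"turn":0},{"linear":[-1,0,181],"turn":0},{"linear":[-1,0,181],"turn":0}]}}

```text
t: 4.0
eef_pos: [465.7, -217.5, 111.1]
tcp_rot: [-3.141, -0.0, 1.039]
ft_force: [-0.1, -0.4, -0.4]
opening: 0.793
```

Request:
{"api": "play_rows", "payload": {"targets": [{"linear":[0,0,0],"turn":0},{"linear":[0,0,0],"turn":0},{"linear":[0,0,0],"turn":0},{"linear":[0,0,0],"turn":0},{"linear":[0,0,0],"turn":0},{"linear":[0,0,0],"turn":0},{"linear":[0,0,0],"turn":0},{"linear":[0,0,0],"turn":0}], "hand": 30}}

```text
t: 5.0
eef_pos: [465.7, -218.0, 111.6]
tcp_rot: [3.141, -0.0, 1.038]
ft_force: [-0.4, 1.3, 5.8]
opening: 0.531
```

Request:
{"api": "play_rows", "payload": {"targets": [{"linear":[0,0,-10],"turn":0},{"linear":[0,0,-40],"turn":0},{"linear":[0,0,-80],"turn":0},{"linear":[0,0,-110],"turn":0},{"linear":[0,0,-110],"turn":0},{"linear":[0,0,-110],"turn":0}]}}

```text
t: 5.75
eef_pos: [465.1, -217.7, 220.3]
tcp_rot: [-3.14, -0.0, 1.038]
ft_force: [-0.4, -0.2, -4.3]
opening: 0.526
```

```bash
python3 - <<'E' 2>/dev/null
from meas import *
s=env.state();print(s['t'],s['eef_pos'],s['tcp_rot'],s['opening'],s['ft_force'])
P=shot('wrist','w3');X=cloud(P,P['d'])
e=s['eef_pos'];m=(np.hypot(X[...,0]-e[0],X[...,1]-e[1])<45)&(abs(X[...,2]-(82+110))<5)
q=X[m];c,r=fitc(q[:,:2]);print(len(q),c,r,q[:,2].mean());yaw=s['tcp_rot'][2];print('along x',(c-e[:2])@[np.cos(yaw),np.sin(yaw)])
E
```

```text
5.75 [ 465.05430852 -217.65824947  220.30812334] [-3.14014453e+00 -1.09555224e-04  1.03775744e+00] 0.5256335728748526 [-0.36013127 -0.22137249 -4.27788473]
4059 [ 465.54521805 -215.28932395] 24.262409495205667 189.8186192940182
along x 2.289734119883243
```

View pics/w3.png

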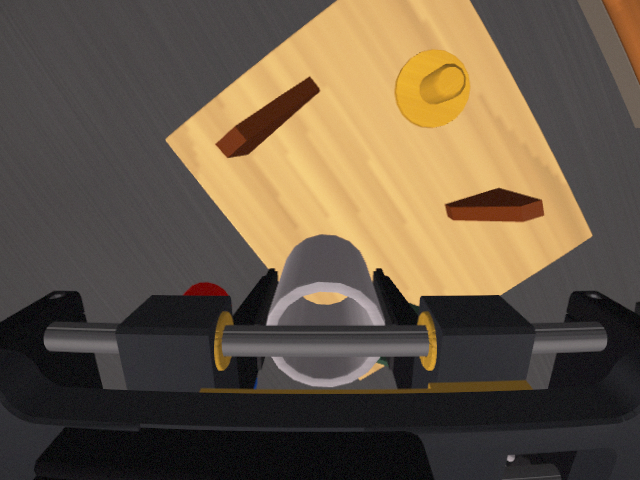

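```bash
python3 - <<'E' 2>/dev/null
from meas import *
P=load('w3.npz');e=np.array([465.05,-217.66]);yaw=1.0378
for z in (190.7,):
    c=toz(P,326.,334.5,z)[:2];print(c,(c-e)@[np.cos(yaw),np.sin(yaw)],(c-e)@[np.sin(yaw),-np.cos(yaw)])
E
```

```text
[ 466.01033159 -215.28338075] 2.5349148788232267 -0.38047651447365444
```

Request:
{"api": "play_rows", "payload": {"targets": [{"linear":[30,-10,0],"turn":0},{"linear":[80,-28,0],"turn":0},{"linear":[135,-47,0],"turn":0},{"linear":[190,-67,0],"turn":0},{"linear":[245,-86,0],"turn":0},{"linear":[300,-105,0],"turn":0},{"linear":[350,-123,0],"turn":0},{"linear":[385,-135,0],"turn":0},{"linear":[399,-140,0],"turn":0},{"linear":[399,-140,0],"turn":0},{"linear":[399,-140,0],"turn":0}]}}

```text
t: 7.18
eef_pos: [547.5, 195.7, 220.8]
tcp_rot: [-3.141, 0.001, 1.037]
ft_force: [1.2, -0.2, -3.2]
opening: 0.528
```

```bash
python3 - <<'E' 2>/dev/null
from meas import *
s=env.state();print(s['t'],s['eef_pos'],s['tcp_rot'],s['opening'],s['ft_force'])
E
```

```text
7.175 [547.48330942 195.72048191 220.75865098] [-3.14084658e+00  8.75171244e-04  1.03691587e+00] 0.5284423590015759 [ 1.22675554 -0.24822963 -3.17473504]
```

Request:
{"api": "play_rows", "payload": {"targets": [{"linear":[1,-2,30],"turn":0},{"linear":[1,-2,65],"turn":0},{"linear":[1,-2,90],"turn":0},{"linear":[1,-2,100],"turn":0},{"linear":[1,-2,105],"turn":0},{"linear":[1,-2,108],"turn":0},{"linear":[1,-2,110],"turn":0},{"linear":[1,-2,110],"turn":0},{"linear":[1,-2,110],"turn":0}]}}

```text
t: 8.3
eef_pos: [546.6, 198.8, 111.6]
tcp_rot: [3.141, -0.0, 1.038]
ft_force: [0.5, 0.1, -3.4]
opening: 0.53
```

Request:
{"api": "play_rows", "payload": {"targets": [{"linear":[0,0,1],"turn":0},{"linear":[0,0,2],"turn":0},{"linear":[0,0,2],"turn":0}]}}

```text
t: 8.68
eef_pos: [546.5, 198.8, 109.7]
tcp_rot: [3.141, -0.0, 1.038]
ft_force: [-1.6, -0.2, 3.7]
opening: 0.529
```

Landed, since the vertical force has reversed to +3.7 N. Releasing.

Request:
{"api": "play_rows", "payload": {"targets": [{"linear":[0,0,0],"turn":0},{"linear":[0,0,0],"turn":0},{"linear":[0,0,0],"turn":0},{"linear":[0,0,0],"turn":0},{"linear":[0,0,0],"turn":0}], "hand": 75}}

```text
t: 9.3
eef_pos: [546.5, 198.7, 109.2]
tcp_rot: [3.142, -0.0, 1.038]
ft_force: [-0.5, -0.3, 0.8]
opening: 0.788
```

Request:
{"api": "play_rows", "payload": {"targets": [{"linear":[0,0,-20],"turn":0},{"linear":[0,0,-60],"turn":0},{"linear":[0,0,-110],"turn":0},{"linear":[0,0,-150],"turn":0},{"linear":[0,0,-170],"turn":0},{"linear":[0,0,-170],"turn":0},{"linear":[0,0,-170],"turn":0}]}}

```text
t: 10.18
eef_pos: [546.2, 198.6, 278.2]
tcp_rot: [-3.141, 0.001, 1.038]
ft_force: [-0.0, -0.2, -0.5]
opening: 0.789
```

```bash
python3 - <<'E' 2>/dev/null
from meas import *
s=env.state();print(s['t'],s['eef_pos'],s['tcp_rot'],s['opening'],s['ft_force'])
for n in ('wrist','top','scene'):
    P=shot(n,n+'4');X=cloud(P,P['d'])
    m=(np.hypot(X[...,0]-547,X[...,1]-199)<45)&(abs(X[...,2]-80)<4)
    q=X[m];c,r=fitc(q[:,:2]);print(n,len(q),c,r,q[:,2].mean())
E
```

```text
10.175 [546.16064846 198.63500489 278.18225636] [-3.14055940e+00  9.05246418e-04  1.03776737e+00] 0.7887434873807939 [-0.02253234 -0.20760615 -0.45303306]
wrist 886 [546.23905239 199.93046764] 22.056387274750342 78.44788787727234
top 58 [546.86084013 196.29368235] 21.047084655746286 79.76922371897929
scene 219 [548.30865563 200.2406489 ] 22.38564298164211 79.30967236331587
```

View pics/wrist4.png

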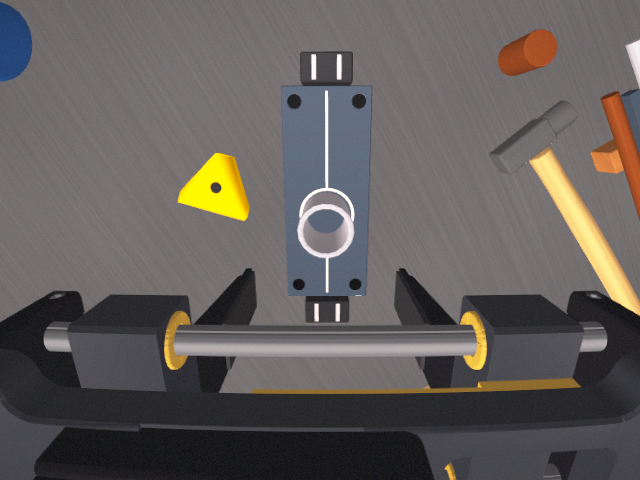

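The tube stands centred in the ring (326,215) to within about 1.5 mm. Next is the long gusset.

Request:
{"api": "play_rows", "payload": {"targets": [{"linear":[-30,8,0],"turn":0.08},{"linear":[-80,22,0],"turn":0.24},{"linear":[-130,36,0],"turn":0.4},{"linear":[-180,50,0],"turn":0.55},{"linear":[-230,64,0],"turn":0.7},{"linear":[-280,78,0],"turn":0.82},{"linear":[-305,85,0],"turn":0.885},{"linear":[-315,88,0],"turn":0.885},{"linear":[-315,88,0],"turn":0.885},{"linear":[-315,88,0],"turn":0.885}], "hand": 45}}

```text
t: 11.58
eef_pos: [462.4, -116.4, 279.1]
tcp_rot: [-3.141, 0.0, 0.155]
ft_force: [-0.3, 0.1, 0.2]
opening: 0.472
```

```bash
cat > gus.py <<'E'
from meas import *
def gus(tag,cx,cy,off,zoff=0,R=90):
    s=env.state();e=s['eef_pos'];yaw=s['tcp_rot'][2];print(s['t'],e,s['tcp_rot'],s['opening'],s['ft_force'])
    P=shot('wrist',tag);X=cloud(P,P['d']);hsv=cv2.cvtColor(P['im'],cv2.COLOR_RGB2HSV)
    m=(np.hypot(X[...,0]-cx,X[...,1]-cy)<R)&(X[...,2]>18+zoff)&(X[...,2]<84+zoff)&(hsv[...,1]>110)&(hsv[...,2]<170)&((hsv[...,0]<12)|(hsv[...,0]>170))
    q=X[m][:,:2];cc,wh,a=cv2.minAreaRect(q.astype(np.float32));cc=np.array(cc)
    if wh[0]<wh[1]: a-=90
    a=np.deg2rad(a);w=np.array([np.cos(a),np.sin(a)])
    s_=(q-cc)@w;zz=X[m][:,2]
    if zz[s_>10].mean()>zz[s_<-10].mean(): w=-w
    o=cc-off*w
    print('centre',cc,wh,'ang toe',np.arctan2(w[1],w[0]),'origin',o)
    d=o-e[:2];print('tool shift x',d@[np.cos(yaw),np.sin(yaw)],'y',d@[np.sin(yaw),-np.cos(yaw)])
E
python3 - <<'E' 2>/dev/null
from gus import *
gus('w5',470,-116,18)
E
```

```text
11.575 [ 462.42268014 -116.42348018  279.06391685] [-3.14123706e+00  1.22661952e-04  1.54545649e-01] 0.47162017667581285 [-0.28998536  0.11582617  0.18548098]
centre [ 479.25143433 -114.47586823] (78.96122741699219, 10.55254077911377) ang toe 0.15914756062117938 origin [ 461.47890512 -117.32844698]
tool shift x -1.0718293088408246 y 0.7489046175389191
```

View pics/w5.png

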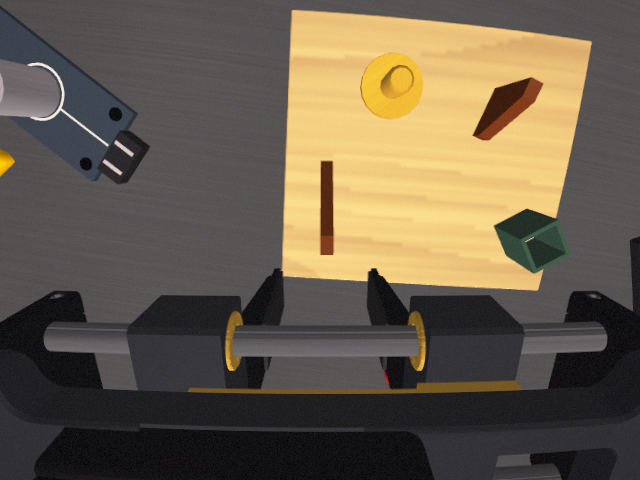

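The long gusset is lined up in the jaws at (327,205). Descending and gripping.

Request:
{"api": "play_rows", "payload": {"targets": [{"linear":[-0.5,1,35],"turn":0},{"linear":[-0.5,1,80],"turn":0},{"linear":[-0.5,1,120],"turn":0},{"linear":[-0.5,1,150],"turn":0},{"linear":[-0.5,1,165],"turn":0},{"linear":[-0.5,1,172],"turn":0},{"linear":[-0.5,1,172],"turn":0}]}}

```text
t: 12.5
eef_pos: [462.1, -118.0, 107.2]
tcp_rot: [-3.141, 0.0, 0.154]
ft_force: [0.5, 0.3, 0.4]
opening: 0.472
```

Request:
{"api": "play_rows", "payload": {"targets": [{"linear":[0,0,0],"turn":0},{"linear":[0,0,0],"turn":0},{"linear":[0,0,0],"turn":0},{"linear":[0,0,0],"turn":0},{"linear":[0,0,0],"turn":0},{"linear":[0,0,0],"turn":0},{"linear":[0,0,0],"turn":0},{"linear":[0,0,0],"turn":0}], "hand": 0}}

```text
t: 13.5
eef_pos: [461.9, -118.3, 107.4]
tcp_rot: [3.142, -0.0, 0.153]
ft_force: [-1.1, 0.5, 6.4]
opening: 0.124
```

Request:
{"api": "play_rows", "payload": {"targets": [{"linear":[0,0,-10],"turn":0},{"linear":[0,0,-40],"turn":0},{"linear":[0,0,-85],"turn":0},{"linear":[0,0,-125],"turn":0},{"linear":[0,0,-145],"turn":0},{"linear":[0,0,-145],"turn":0},{"linear":[0,0,-145],"turn":0}]}}

```text
t: 14.38
eef_pos: [461.4, -118.2, 251.4]
tcp_rot: [-3.141, 0.001, 0.153]
ft_force: [-0.5, -0.2, -3.0]
opening: 0.126
```

```bash
python3 - <<'E' 2>/dev/null
from gus import *
gus('w6',470,-116,18,145)
shot('top','top6');shot('scene','scene6')
E
```

```text
14.375 [ 461.41209525 -118.16202974  251.4152113 ] [-3.14077466e+00  1.22365811e-03  1.52839318e-01] 0.12579695984047234 [-0.49699256 -0.21392464 -3.02714134]
centre [ 478.63745117 -112.65154266] (80.48026275634766, 20.19480323791504) ang toe 0.1560655009363875 origin [ 460.85621457 -115.44933196]
tool shift x -0.13640608696055362 y -2.765705329008909
```

View pics/w6.png

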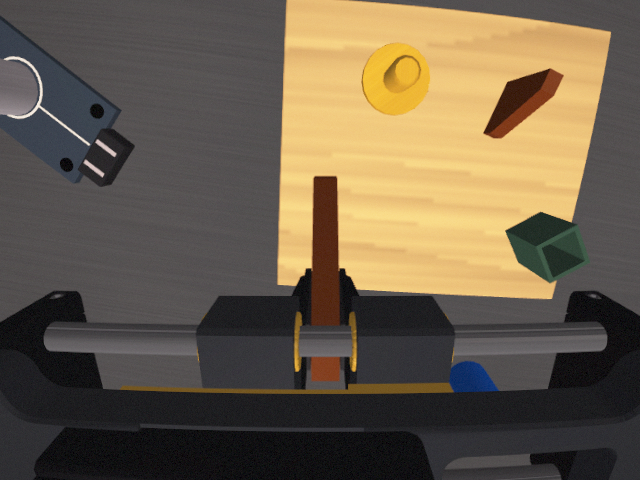

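View pics/scene6.png

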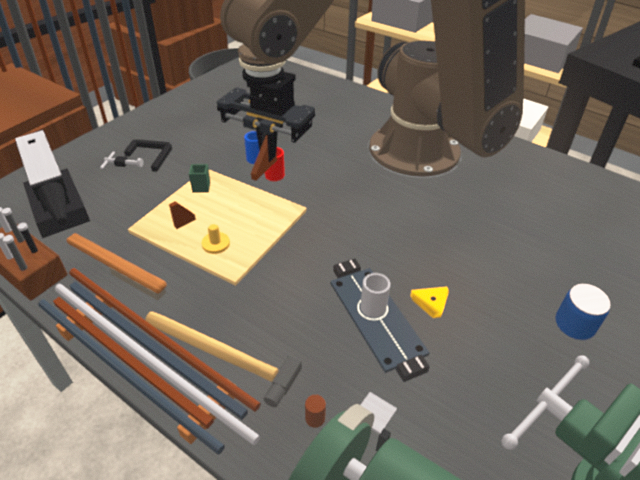

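Request:
{"api": "play_rows", "payload": {"targets": [{"linear":[13,-27,0],"turn":-0.07},{"linear":[36,-74,0],"turn":-0.2},{"linear":[60,-123,0],"turn":-0.34},{"linear":[84,-172,0],"turn":-0.48},{"linear":[108,-221,0],"turn":-0.62},{"linear":[132,-270,0],"turn":-0.75},{"linear":[153,-313,0],"turn":-0.85},{"linear":[164,-335,0],"turn":-0.886},{"linear":[167,-341,0],"turn":-0.886},{"linear":[167,-341,0],"turn":-0.886},{"linear":[167,-341,0],"turn":-0.886}]}}

```text
t: 15.9
eef_pos: [574.9, 243.1, 252.1]
tcp_rot: [-3.141, 0.0, 1.038]
ft_force: [-0.4, 0.2, -4.2]
opening: 0.126
```

```bash
python3 - <<'E' 2>/dev/null
from gus import *
s=env.state();e=s['eef_pos'];yaw=s['tcp_rot'][2];print(s['t'],e,s['tcp_rot'],s['opening'],s['ft_force'])
d=np.array([574.0,244.5])-e[:2];print(d@[np.cos(yaw),np.sin(yaw)],d@[np.sin(yaw),-np.cos(yaw)])
E
```

```text
15.9 [574.87036186 243.14332199 252.05729327] [-3.14122998e+00  4.93808418e-04  1.03750231e+00] 0.1263435380167431 [-0.35580916  0.21305993 -4.22929336]
0.7258176389633948 -1.4391989909277527
```

Request:
{"api": "play_rows", "payload": {"targets": [{"linear":[0.5,-1,30],"turn":0},{"linear":[0.5,-1,75],"turn":0},{"linear":[0.5,-1,112],"turn":0},{"linear":[0.5,-1,132],"turn":0},{"linear":[0.5,-1,140],"turn":0},{"linear":[0.5,-1,143],"turn":0},{"linear":[0.5,-1,143],"turn":0},{"linear":[0.5,-1,143],"turn":0}]}}

```text
t: 16.9
eef_pos: [574.7, 245.1, 110.1]
tcp_rot: [3.141, -0.001, 1.039]
ft_force: [0.1, 0.3, -4.0]
opening: 0.124
```

```bash
python3 - <<'E' 2>/dev/null
from gus import *
s=env.state();e=s['eef_pos'];yaw=s['tcp_rot'][2];print(s['t'],e,s['tcp_rot'],s['opening'],s['ft_force'])
d=np.array([574.0,244.5])-e[:2];print(d@[np.cos(yaw),np.sin(yaw)],d@[np.sin(yaw),-np.cos(yaw)])
shot('wrist','w7')
E
```

```text
16.9 [574.67308931 245.09688857 110.06825827] [ 3.14073340e+00 -1.00409695e-03  1.03879387e+00] 0.1240137168992821 [ 0.12196682  0.32421445 -4.00261647]
-0.8558257337723117 -0.27728595338853007
```

View pics/w7.png

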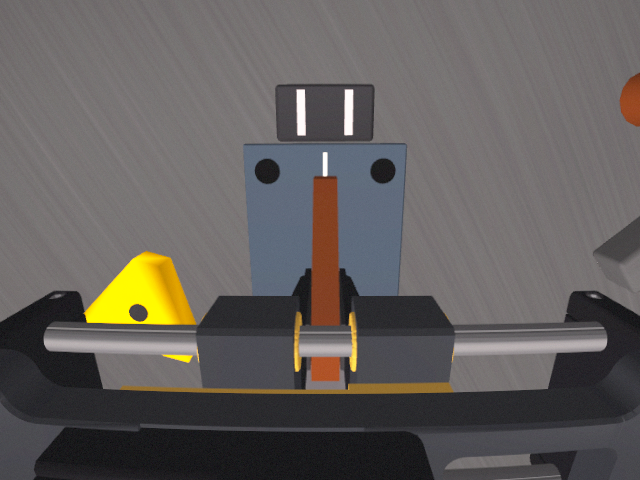

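The gusset lies along the chalk line at column 325. Lowering the last few millimetres.

Request:
{"api": "play_rows", "payload": {"targets": [{"linear":[-0.5,0,2],"turn":0},{"linear":[-0.5,0,3],"turn":0},{"linear":[-0.5,0,4],"turn":0},{"linear":[-0.5,0,4.7],"turn":0},{"linear":[-0.5,0,4.7],"turn":0}]}}

```text
t: 17.58
eef_pos: [574.1, 244.6, 105.4]
tcp_rot: [3.141, -0.0, 1.039]
ft_force: [-3.6, -0.7, 6.5]
opening: 0.123
```

Request:
{"api": "play_rows", "payload": {"targets": [{"linear":[0,0,0],"turn":0},{"linear":[0,0,0],"turn":0},{"linear":[0,0,0],"turn":0},{"linear":[0,0,0],"turn":0},{"linear":[0,0,0],"turn":0}], "hand": 45}}

```text
t: 18.2
eef_pos: [574.2, 244.6, 104.5]
tcp_rot: [-3.142, -0.0, 1.039]
ft_force: [-0.2, -0.7, -0.7]
opening: 0.47
```

Request:
{"api": "play_rows", "payload": {"targets": [{"linear":[0,0,-15],"turn":0},{"linear":[0,0,-50],"turn":0},{"linear":[0,0,-100],"turn":0},{"linear":[0,0,-145],"turn":0},{"linear":[0,0,-170],"turn":0},{"linear":[0,0,-170],"turn":0},{"linear":[0,0,-170],"turn":0}]}}

```text
t: 19.08
eef_pos: [573.8, 244.5, 273.9]
tcp_rot: [-3.141, 0.001, 1.039]
ft_force: [-0.8, -0.2, -0.7]
opening: 0.473
```

```bash
python3 - <<'E' 2>/dev/null
from gus import *
gus('w8',583,260,18,-2,70)
P=load('w8.npz');X=cloud(P,P['d'])
m=(np.hypot(X[...,0]-547,X[...,1]-199)<32)&(abs(X[...,2]-80)<4);c,r=fitc(X[m][:,:2]);print('tube',c,r)
P=shot('scene','scene8')
save(cv2.resize(P['im'][240:390,300:500],(800,600),interpolation=cv2.INTER_CUBIC),'c8.png')
E
```

```text
19.075 [573.76795427 244.48254025 273.93495838] [-3.14093114e+00  6.32504212e-04  1.03880704e+00] 0.4732157695860953 [-0.84392741 -0.21530681 -0.72808162]
centre [580.71478271 257.45422363] (88.86689758300781, 12.56125545501709) ang toe 1.0574837445909198 origin [571.8756019  241.77401692]
tool shift x -3.294097924350425 y -0.25693376985045496
tube [546.36224669 200.15291753] 22.13266215013245
```

View pics/w8.png

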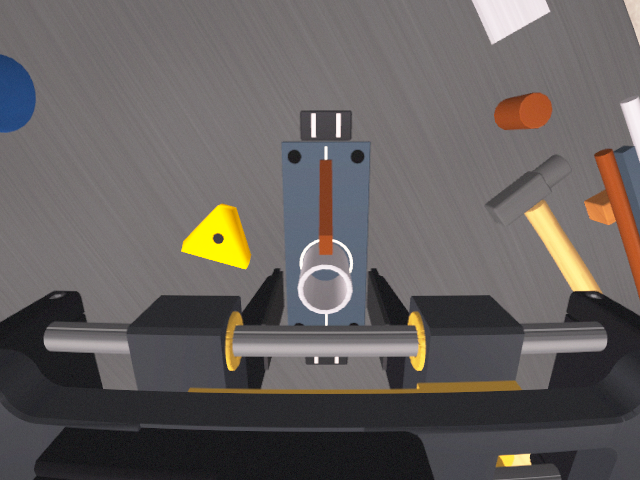

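View pics/c8.png

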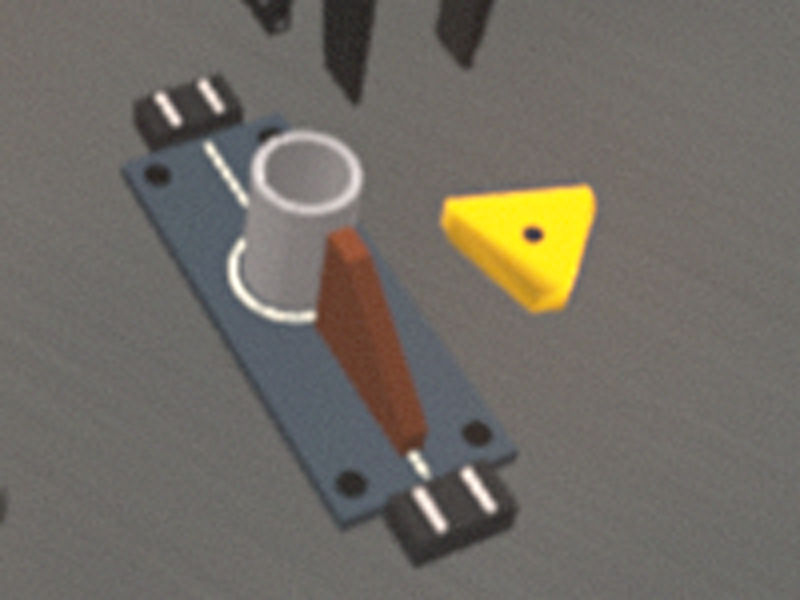

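```bash
python3 - <<'E' 2>/dev/null
from gus import *
w=np.array([.507,.862]);c=np.array([547.1,198.8])
P=load('w8.npz')
print('toe s (expect origin+58):',(toz(P,326.,160.,25)[:2]-c)@w)
print('tall edge s (origin-22):',(toz(P,326.,254.5,75)[:2]-c)@w)
X=cloud(P,P['d']);s=(X[...,:2]-c)@w;t=(X[...,:2]-c)@np.array([w[1],-w[0]])
m=(X[...,2]>72)&(X[...,2]<79)&(s>28)&(s<80)&(abs(t)<12);print('flat',s[m].min(),s[m].max(),t[m].mean())
m=(X[...,2]>76)&(X[...,2]<83)&(s<29)&(s>-40)&(abs(t)<35);print('tube',s[m].min(),s[m].max(),t[m].mean())
E
```

```text
toe s (expect origin+58): 111.98348857095297
tall edge s (origin-22): 32.28467888013303
flat 32.05780364117963 54.085180328242906 -0.9991544849888413
tube -24.026216686670402 25.285164774429266 -1.3607848450208986
```

Long gusset placed: tall edge about 6 mm from the tube, on the line within 1 mm. Now the short gusset.

Request:
{"api": "play_rows", "payload": {"targets": [{"linear":[-30,20,0],"turn":0.08},{"linear":[-72,48,0],"turn":0.22},{"linear":[-114,76,0],"turn":0.36},{"linear":[-156,104,0],"turn":0.5},{"linear":[-198,132,0],"turn":0.64},{"linear":[-240,160,0],"turn":0.78},{"linear":[-282,187,0],"turn":0.92},{"linear":[-324,215,0],"turn":1.05},{"linear":[-366,242,0],"turn":1.16},{"linear":[-405,268,0],"turn":1.25},{"linear":[-425,281,0],"turn":1.27},{"linear":[-425,281,0],"turn":1.27},{"linear":[-425,281,0],"turn":1.27}]}}

```text
t: 20.8
eef_pos: [600.7, -263.0, 274.1]
tcp_rot: [-3.141, 0.001, -0.23]
ft_force: [0.4, 0.1, -1.2]
opening: 0.475
```

```bash
python3 - <<'E' 2>/dev/null
from gus import *
gus('w9',592,-262,10,0,60)
E
```

```text
20.8 [ 600.73369467 -263.00546704  274.1402648 ] [-3.14098317e+00  8.68909245e-04 -2.29529195e-01] 0.47516662902847284 [ 0.39099509  0.08963167 -1.16033276]
centre [ 591.3125     -262.31832886] (10.94827651977539, 49.76173782348633) ang toe 2.9206409637483337 origin [ 601.06939321 -264.50991162]
tool shift x 0.6691842399975946 y 1.3886106149707649
```

View pics/w9.png

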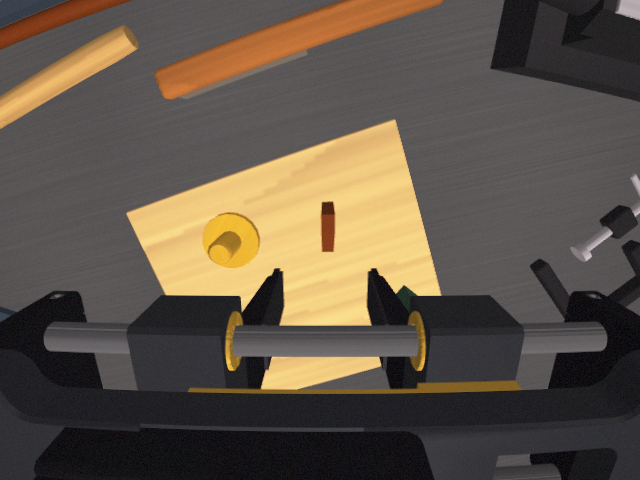

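Request:
{"api": "play_rows", "payload": {"targets": [{"linear":[0.7,1.3,35],"turn":-0.008},{"linear":[0.7,1.3,80],"turn":-0.008},{"linear":[0.7,1.3,120],"turn":-0.008},{"linear":[0.7,1.3,148],"turn":-0.008},{"linear":[0.7,1.3,161],"turn":-0.008},{"linear":[0.7,1.3,167],"turn":-0.008},{"linear":[0.7,1.3,167],"turn":-0.008}]}}

```text
t: 21.72
eef_pos: [601.4, -265.4, 108.2]
tcp_rot: [3.141, -0.001, -0.223]
ft_force: [0.1, 0.2, -0.5]
opening: 0.475
```

Request:
{"api": "play_rows", "payload": {"targets": [{"linear":[0,0,0],"turn":0},{"linear":[0,0,0],"turn":0},{"linear":[0,0,0],"turn":0},{"linear":[0,0,0],"turn":0},{"linear":[0,0,0],"turn":0},{"linear":[0,0,0],"turn":0},{"linear":[0,0,0],"turn":0},{"linear":[0,0,0],"turn":0}], "hand": 0}}

```text
t: 22.72
eef_pos: [601.2, -265.6, 107.7]
tcp_rot: [-3.142, -0.0, -0.223]
ft_force: [-1.4, -0.5, 3.7]
opening: 0.126
```

Request:
{"api": "play_rows", "payload": {"targets": [{"linear":[0,0,-10],"turn":0},{"linear":[0,0,-40],"turn":0},{"linear":[0,0,-85],"turn":0},{"linear":[0,0,-125],"turn":0},{"linear":[0,0,-145],"turn":0},{"linear":[0,0,-145],"turn":0},{"linear":[0,0,-145],"turn":0}]}}

```text
t: 23.6
eef_pos: [600.8, -265.4, 251.4]
tcp_rot: [-3.141, 0.002, -0.223]
ft_force: [-0.5, -0.8, -2.8]
opening: 0.124
```

```bash
python3 - <<'E' 2>/dev/null
from gus import *
gus('w10',592,-262,10,145,60)
s=env.state();e=s['eef_pos'];yaw=s['tcp_rot'][2]
T=np.array([547.1,198.8])-43.7*np.array([.507,.862]);print('place',T)
d=T-e[:2];print('to place',d@[np.cos(yaw),np.sin(yaw)],d@[np.sin(yaw),-np.cos(yaw)],'turn',yaw-1.039)
E
```

```text
23.6 [ 600.75025219 -265.39954683  251.3985779 ] [-3.14100298e+00  1.62657581e-03 -2.23216373e-01] 0.12387084935168416 [-0.54819087 -0.79232388 -2.75573174]
centre [ 610.55651855 -264.23510742] (18.479110717773438, 10.877814292907715) ang toe 1.3431502489213047 origin [ 608.29966896 -273.97711081]
tool shift x 9.26091198943595 y 6.693564549875763
place [524.9441 161.1306]
to place -168.35966717031894 -399.1900589236123 turn -1.262249282151766
```

View pics/w10.png

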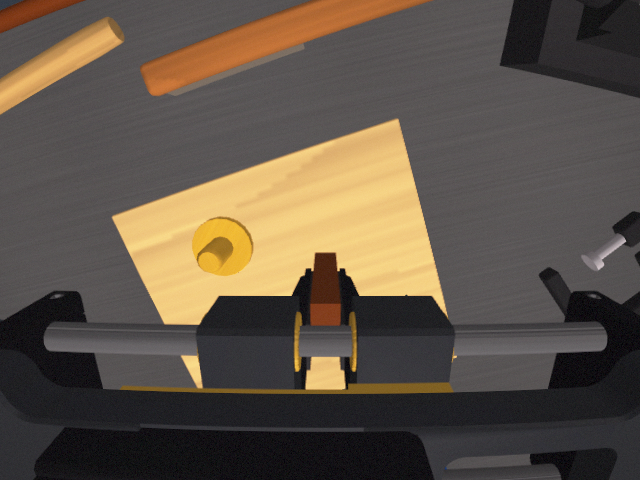

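```bash
python3 - <<'E' 2>/dev/null
from gus import *
P=load('w10.npz');yaw=-.2232
print((toz(P,326.,253.,220.7)[:2]-[600.75,-265.4])@[np.cos(yaw),np.sin(yaw)])
E
```

```text
35.31478719080414
```

Request:
{"api": "play_rows", "payload": {"targets": [{"linear":[-12,-28,0],"turn":-0.08},{"linear":[-31,-73,0],"turn":-0.22},{"linear":[-50,-119,0],"turn":-0.37},{"linear":[-69,-164,0],"turn":-0.52},{"linear":[-88,-209,0],"turn":-0.67},{"linear":[-107,-254,0],"turn":-0.82},{"linear":[-126,-299,0],"turn":-0.97},{"linear":[-145,-344,0],"turn":-1.11},{"linear":[-160,-379,0],"turn":-1.22},{"linear":[-168,-399,0],"turn":-1.262},{"linear":[-168,-399,0],"turn":-1.262},{"linear":[-168,-399,0],"turn":-1.262},{"linear":[-168,-399,0],"turn":-1.262}]}}

```text
t: 25.28
eef_pos: [525.8, 159.8, 252.3]
tcp_rot: [-3.141, 0.0, 1.037]
ft_force: [-0.6, -0.4, -2.2]
opening: 0.124
```

```bash
python3 - <<'E' 2>/dev/null
from gus import *
s=env.state();e=s['eef_pos'];yaw=s['tcp_rot'][2];print(s['t'],e,s['tcp_rot'],s['opening'],s['ft_force'])
d=np.array([524.9,161.1])-e[:2];print(d@[np.cos(yaw),np.sin(yaw)],d@[np.sin(yaw),-np.cos(yaw)])
shot('wrist','w11')
E
```

```text
25.275 [525.79139293 159.80808947 252.26266454] [-3.14124104e+00  2.85850405e-04  1.03724190e+00] 0.12425641133715354 [-0.6106375  -0.37457182 -2.19521562]
0.6589813911147946 -1.4245552646468007
```

View pics/w11.png

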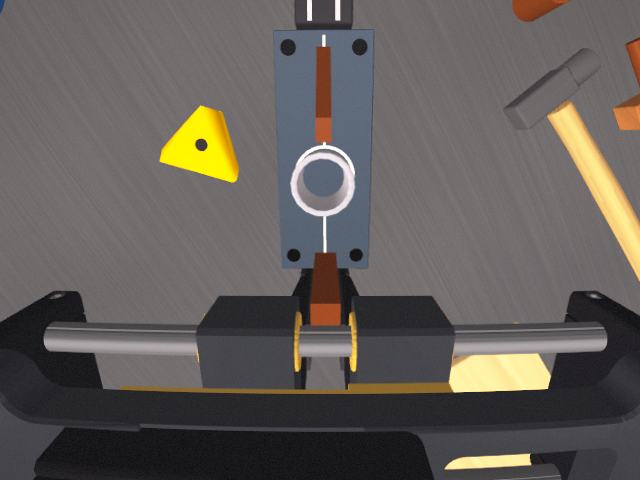

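```bash
python3 - <<'E' 2>/dev/null
from gus import *
P=load('w10.npz');yaw=-.2232
for v,z in((303.,220.7),(253.,155.7)):print((toz(P,326.,v,z)[:2]-[600.75,-265.4])@[np.cos(yaw),np.sin(yaw)])
E
```

```text
14.772066789346223
13.774404938632372
```

The tall edge sits 14–15 mm ahead of the grasp, as drawn, and w11 shows the short gusset in line with the chalk below the tube. Lowering.

Request:
{"api": "play_rows", "payload": {"targets": [{"linear":[0.5,-1,30],"turn":0},{"linear":[0.5,-1,75],"turn":0},{"linear":[0.5,-1,112],"turn":0},{"linear":[0.5,-1,132],"turn":0},{"linear":[0.5,-1,140],"turn":0},{"linear":[0.5,-1,143],"turn":0},{"linear":[0.5,-1,143],"turn":0},{"linear":[0.5,-1,143],"turn":0}]}}

```text
t: 26.32
eef_pos: [525.3, 161.6, 110.3]
tcp_rot: [3.141, -0.001, 1.039]
ft_force: [0.0, -0.4, -2.1]
opening: 0.127
```

Request:
{"api": "play_rows", "payload": {"targets": [{"linear":[-0.5,0,2],"turn":0},{"linear":[-0.5,0,3],"turn":0},{"linear":[-0.5,0,4],"turn":0},{"linear":[-0.5,0,4.8],"turn":0},{"linear":[-0.5,0,4.8],"turn":0}]}}

```text
t: 26.95
eef_pos: [524.7, 161.2, 105.6]
tcp_rot: [3.141, -0.0, 1.039]
ft_force: [-3.3, -0.9, 11.7]
opening: 0.128
```

Landed. Releasing and backing off.

Request:
{"api": "play_rows", "payload": {"targets": [{"linear":[0,0,0],"turn":0},{"linear":[0,0,0],"turn":0},{"linear":[0,0,0],"turn":0},{"linear":[0,0,0],"turn":0},{"linear":[0,0,0],"turn":0}], "hand": 45}}

```text
t: 27.58
eef_pos: [524.8, 161.2, 104.7]
tcp_rot: [-3.141, -0.0, 1.039]
ft_force: [0.2, 0.3, 0.5]
opening: 0.467
```

Request:
{"api": "play_rows", "payload": {"targets": [{"linear":[0,0,-15],"turn":0},{"linear":[0,0,-50],"turn":0},{"linear":[0,0,-100],"turn":0},{"linear":[0,0,-145],"turn":0},{"linear":[0,0,-175],"turn":0},{"linear":[0,0,-175],"turn":0},{"linear":[0,0,-175],"turn":0}]}}

```text
t: 28.45
eef_pos: [524.3, 161.1, 279.5]
tcp_rot: [-3.141, 0.0, 1.039]
ft_force: [0.5, 0.8, -0.2]
opening: 0.472
```

```bash
python3 - <<'E' 2>/dev/null
from gus import *
s=env.state();print(s['t'],s['eef_pos'])
w=np.array([.507,.862]);c=np.array([547.1,198.8])
P=shot('wrist','w12');shot('scene','scene12')
X=cloud(P,P['d']);s=(X[...,:2]-c)@w;t=(X[...,:2]-c)@np.array([w[1],-w[0]])
for nm,a,b,z0,z1 in(('longflat',28,80,72,79),('shortflat',-70,-27,72,79),('tube',-27,28,76,83)):
    m=(X[...,2]>z0)&(X[...,2]<z1)&(s>a)&(s<b)&(abs(t)<(12 if 'flat' in nm else 35));print(nm,m.sum(),s[m].min(),s[m].max(),t[m].min(),t[m].max())
m=(np.hypot(X[...,0]-547,X[...,1]-199)<27)&(abs(X[...,2]-80)<4);cc,r=fitc(X[m][:,:2]);print('tube c',cc,r)
im=load('scene12.npz')['im'];save(cv2.resize(im[240:390,300:500],(800,600),interpolation=cv2.INTER_CUBIC),'c12.png')
E
```

```text
28.45 [524.33045098 161.08905641 279.53509935]
longflat 356 32.18783992775605 53.15106360777044 -6.357453087389041 4.5427120755300265
shortflat 248 -46.119411422572426 -28.26560653303399 -6.71579841343413 4.045485879285101
tube 952 -24.28409325035365 24.12270760289203 -25.24924724386474 22.602235542150627
tube c [546.1328155  199.74136953] 22.067056066501486
```

View pics/w12.png

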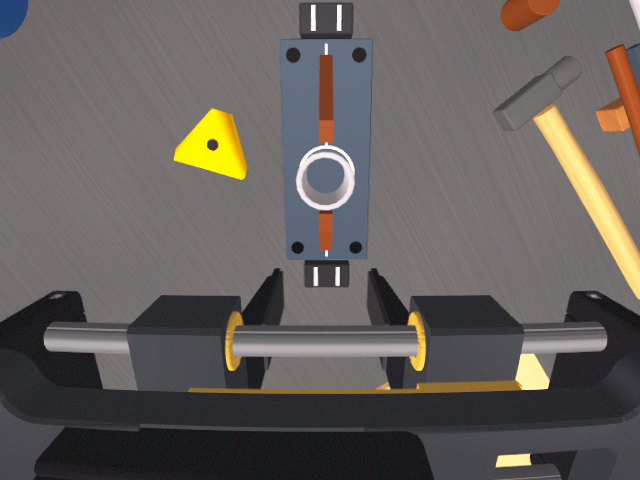

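View pics/c12.png

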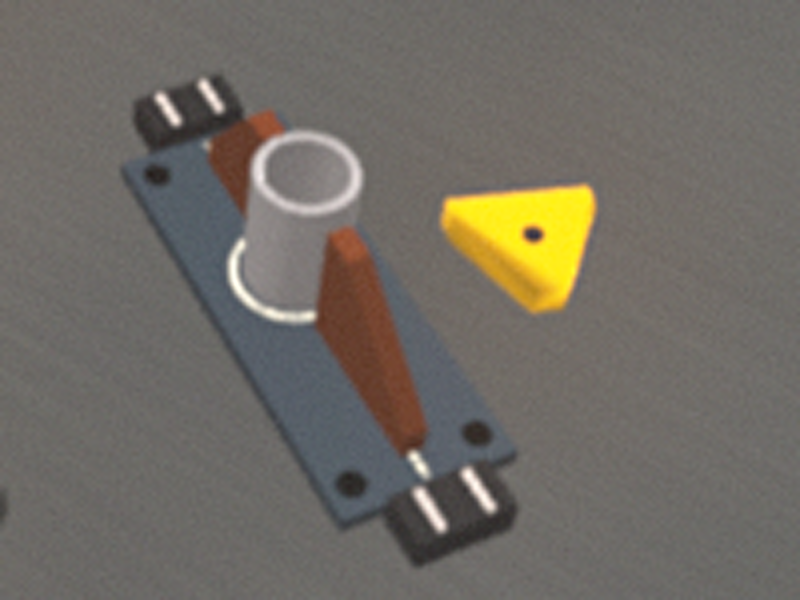

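Wrist view: tube at (326,180), long gusset above it and short gusset below, all on the chalk line with gaps of about 7 mm and 4 mm. Now the pintle.

Request:
{"api": "play_rows", "payload": {"targets": [{"linear":[-20,19,0],"turn":0},{"linear":[-55,52,0],"turn":0},{"linear":[-92,88,0],"turn":0},{"linear":[-129,123,0],"turn":0},{"linear":[-166,158,0],"turn":0},{"linear":[-203,194,0],"turn":0},{"linear":[-228,218,0],"turn":0},{"linear":[-237.5,227,0],"turn":0},{"linear":[-237.5,227,0],"turn":0},{"linear":[-237.5,227,0],"turn":0}]}}

```text
t: 29.8
eef_pos: [599.7, -157.5, 279.5]
tcp_rot: [-3.141, -0.0, 1.04]
ft_force: [-0.2, -1.3, 0.1]
opening: 0.477
```

```bash
python3 - <<'E' 2>/dev/null
from meas import *
s=env.state();e=s['eef_pos'];yaw=s['tcp_rot'][2];print(s['t'],e,yaw)
P=shot('wrist','w13');X=cloud(P,P['d'])
for z0,z1,nm,R in [(59,66,'pin',30),(19,26,'flange',40)]:
    m=(np.hypot(X[...,0]-600,X[...,1]+158)<R)&(X[...,2]>z0)&(X[...,2]<z1)
    q=X[m][:,:2];c,r=cv2.minEnclosingCircle(q.astype(np.float32));print(nm,len(q),q.mean(0),c,r)
    d=np.array(c)-e[:2];print(d@[np.cos(yaw),np.sin(yaw)],d@[np.sin(yaw),-np.cos(yaw)])
E
```

```text
29.8 [ 599.70877618 -157.45614846  279.49700959] 1.0397167129905631
pin 354 [ 598.76071897 -158.22120178] (598.9217529296875, -158.3568572998047) 10.593688011169434
-1.1752452858826659 -0.22244219615563876
flange 1822 [ 600.40742257 -156.40000262] (599.2152099609375, -159.02090454101562) 29.759309768676758
-1.5992016009466001 0.36691067833241403
```

View pics/w13.png

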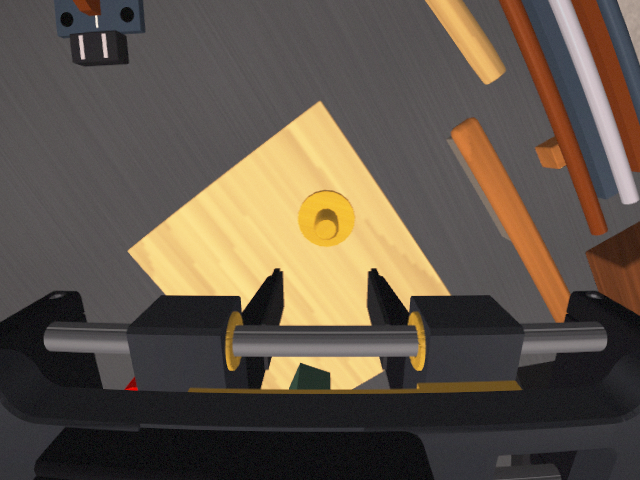

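The pintle is the only brass part. Its pin is at (326,227), 1 mm off the grasp axis. Gripping by the pin just above the flange.

Request:
{"api": "play_rows", "payload": {"targets": [{"linear":[-1,0,35],"turn":0},{"linear":[-1,0,80],"turn":0},{"linear":[-1,0,120],"turn":0},{"linear":[-1,0,152],"turn":0},{"linear":[-1,0,168],"turn":0},{"linear":[-1,0,174],"turn":0},{"linear":[-1,0,174],"turn":0}]}}

```text
t: 30.72
eef_pos: [599.7, -159.4, 106.4]
tcp_rot: [3.141, -0.0, 1.039]
ft_force: [-0.6, -0.2, 1.3]
opening: 0.474
```

Request:
{"api": "play_rows", "payload": {"targets": [{"linear":[0,0,0],"turn":0},{"linear":[0,0,0],"turn":0},{"linear":[0,0,0],"turn":0},{"linear":[0,0,0],"turn":0},{"linear":[0,0,0],"turn":0},{"linear":[0,0,0],"turn":0},{"linear":[0,0,0],"turn":0},{"linear":[0,0,0],"turn":0}], "hand": 10}}

```text
t: 31.72
eef_pos: [599.5, -159.6, 106.3]
tcp_rot: [3.141, -0.0, 1.039]
ft_force: [-0.6, 0.5, 6.3]
opening: 0.246
```

Request:
{"api": "play_rows", "payload": {"targets": [{"linear":[0,0,-10],"turn":0},{"linear":[0,0,-40],"turn":0},{"linear":[0,0,-85],"turn":0},{"linear":[0,0,-125],"turn":0},{"linear":[0,0,-155],"turn":0},{"linear":[0,0,-165],"turn":0},{"linear":[0,0,-165],"turn":0},{"linear":[0,0,-165],"turn":0}]}}

```text
t: 32.72
eef_pos: [599.0, -159.4, 269.2]
tcp_rot: [-3.139, 0.0, 1.039]
ft_force: [-0.8, -0.1, -3.2]
opening: 0.244
```

```bash
python3 - <<'E' 2>/dev/null
from meas import *
s=env.state();e=s['eef_pos'];yaw=s['tcp_rot'][2];print(s['t'],e,yaw,s['opening'],s['ft_force'])
P=shot('wrist','w14');shot('scene','scene14')
T=np.array([547.1,199.8]);d=T-e[:2];print('to place',d@[np.cos(yaw),np.sin(yaw)],d@[np.sin(yaw),-np.cos(yaw)])
E
```

```text
32.725 [ 598.99658001 -159.35927985  269.20215684] 1.038799892829248 0.24391499518608872 [-0.81020045 -0.08325322 -3.22928328]
to place 283.19726932740315 -226.90956340749148
```

View pics/w14.png

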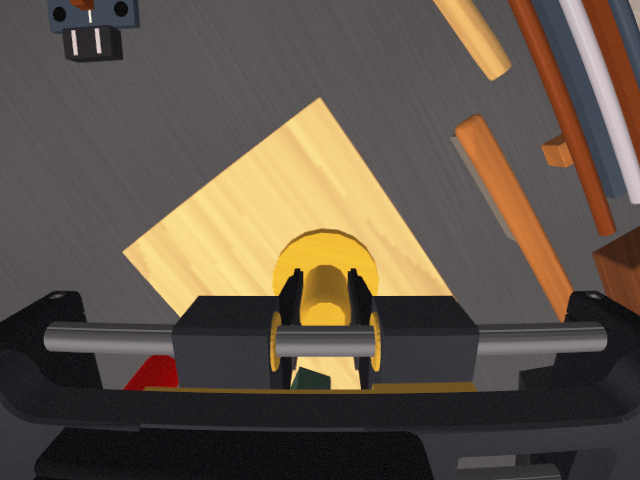

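View pics/scene14.png

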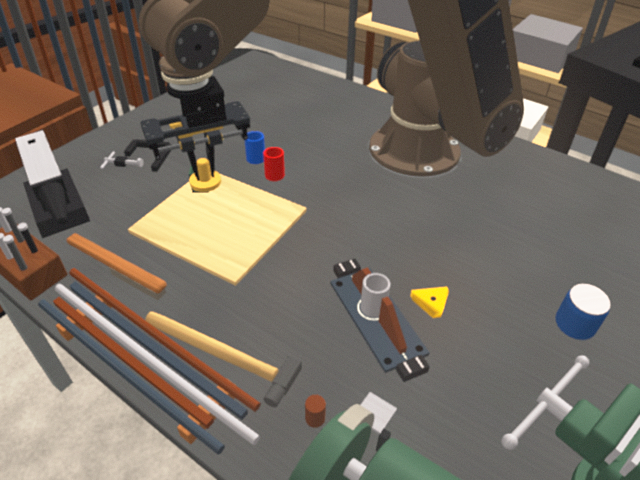

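```bash
python3 - <<'E' 2>/dev/null
from meas import *
P=load('w14.npz');yaw=1.0388;e=np.array([599.0,-159.36])
for z in(183.,185.):
    d=toz(P,325.5,279.,z)[:2]-e;print(d@[np.cos(yaw),np.sin(yaw)],d@[np.sin(yaw),-np.cos(yaw)])
d=toz(P,325.,326.,225.)[:2]-e;print('pin top lower rim (expect off-12)',d@[np.cos(yaw),np.sin(yaw)],d@[np.sin(yaw),-np.cos(yaw)])
d=toz(P,325.5,229.5,180.)[:2]-e;print('flange far rim (expect off+30)',d@[np.cos(yaw),np.sin(yaw)])
E
```

```text
2.8629736334659825 -0.6504353232481138
3.6946391082244427 -0.6492331477877495
pin top lower rim (expect off-12) -2.1456144697872372 -0.8271430425848475
flange far rim (expect off+30) 30.466013109801466
```

Request:
{"api": "play_rows", "payload": {"targets": [{"linear":[24,-19,0],"turn":0},{"linear":[64,-51,0],"turn":0},{"linear":[104,-83,0],"turn":0},{"linear":[144,-115,0],"turn":0},{"linear":[184,-147,0],"turn":0},{"linear":[224,-180,0],"turn":0},{"linear":[258,-207,0],"turn":0},{"linear":[276,-221,0],"turn":0},{"linear":[283,-227,0],"turn":0},{"linear":[283,-227,0],"turn":0},{"linear":[283,-227,0],"turn":0},{"linear":[283,-227,0],"turn":0}]}}

```text
t: 34.33
eef_pos: [547.6, 198.7, 270.7]
tcp_rot: [3.142, -0.0, 1.038]
ft_force: [-0.4, 0.0, -3.6]
opening: 0.245
```

```bash
python3 - <<'E' 2>/dev/null
from meas import *
s=env.state();e=s['eef_pos'];yaw=s['tcp_rot'][2];print(s['t'],e,s['tcp_rot'],s['opening'],s['ft_force'])
T=np.array([547.1,199.8]);d=T-e[:2];print('to place',d@[np.cos(yaw),np.sin(yaw)],d@[np.sin(yaw),-np.cos(yaw)])
E
```

```text
34.325 [547.5568584  198.65803573 270.72684415] [ 3.14156792e+00 -6.24621271e-06  1.03763143e+00] 0.24548729735855826 [-0.37802382  0.03872442 -3.59002972]
to place 0.7512592776588696 -0.9738642049134832
```

Request:
{"api": "play_rows", "payload": {"targets": [{"linear":[0.5,-0.8,25],"turn":0},{"linear":[0.5,-0.8,58],"turn":0},{"linear":[0.5,-0.8,80],"turn":0},{"linear":[0.5,-0.8,88],"turn":0},{"linear":[0.5,-0.8,91],"turn":0},{"linear":[0.5,-0.8,91],"turn":0},{"linear":[0.5,-0.8,91],"turn":0}]}}

```text
t: 35.2
eef_pos: [547.2, 200.4, 180.5]
tcp_rot: [3.141, -0.001, 1.039]
ft_force: [0.2, -1.1, -4.3]
opening: 0.244
```

```bash
python3 - <<'E' 2>/dev/null
from meas import *
s=env.state();e=s['eef_pos'];yaw=s['tcp_rot'][2];print(s['t'],e,s['tcp_rot'],s['opening'],s['ft_force'])
T=np.array([547.1,199.8]);d=T-e[:2];print('to place',d@[np.cos(yaw),np.sin(yaw)],d@[np.sin(yaw),-np.cos(yaw)])
P=shot('scene','scene15');save(cv2.resize(P['im'][210:360,290:490],(800,600),interpolation=cv2.INTER_CUBIC),'c15.png')
E
```

```text
35.2 [547.15456076 200.40392775 180.50284046] [ 3.14070434e+00 -1.00304768e-03  1.03870744e+00] 0.2438002441667229 [ 0.16131732 -1.14107929 -4.275357  ]
to place -0.5481148082127494 0.2593757209913887
```

View pics/c15.png

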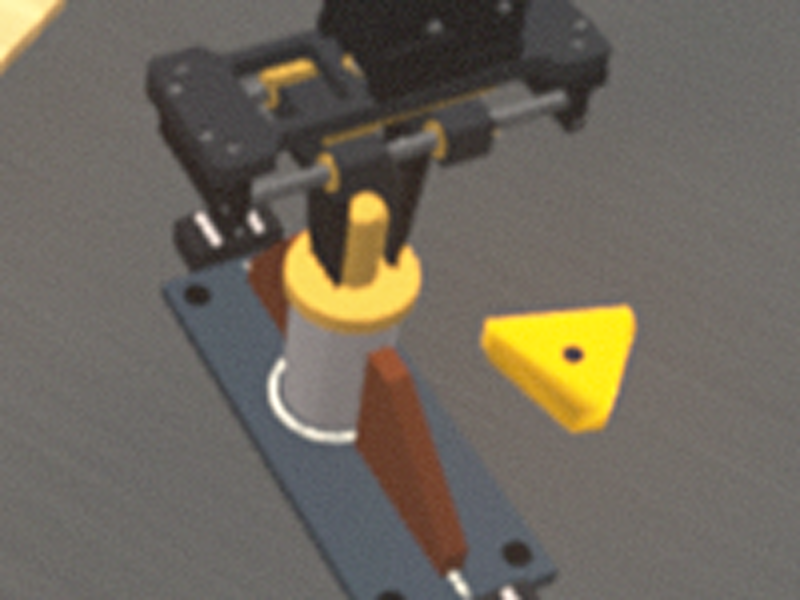

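Pintle upright just above the tube and centred on it (flange at (352,280), in line with the tube's lean in the picture). Setting it down.

Request:
{"api": "play_rows", "payload": {"targets": [{"linear":[-0.5,0,2],"turn":0},{"linear":[-0.5,0,4],"turn":0},{"linear":[-0.5,0,5],"turn":0},{"linear":[-0.5,0,5.8],"turn":0},{"linear":[-0.5,0,6.3],"turn":0},{"linear":[-0.5,0,6.3],"turn":0}]}}

```text
t: 36.0
eef_pos: [546.7, 200.0, 174.2]
tcp_rot: [3.141, -0.001, 1.039]
ft_force: [-1.9, -1.1, 5.9]
opening: 0.245
```

Request:
{"api": "play_rows", "payload": {"targets": [{"linear":[0,0,0],"turn":0},{"linear":[0,0,0],"turn":0},{"linear":[0,0,0],"turn":0},{"linear":[0,0,0],"turn":0},{"linear":[0,0,0],"turn":0}], "hand": 50}}

```text
t: 36.62
eef_pos: [546.6, 199.9, 173.4]
tcp_rot: [-3.142, -0.0, 1.039]
ft_force: [-0.3, 0.3, 0.6]
opening: 0.526
```

Request:
{"api": "play_rows", "payload": {"targets": [{"linear":[0,0,-12],"turn":0},{"linear":[0,0,-40],"turn":0},{"linear":[0,0,-75],"turn":0},{"linear":[0,0,-100],"turn":0},{"linear":[0,0,-120],"turn":0},{"linear":[0,0,-120],"turn":0},{"linear":[0,0,-120],"turn":0}]}}

```text
t: 37.5
eef_pos: [546.4, 199.9, 293.0]
tcp_rot: [-3.141, 0.0, 1.039]
ft_force: [-1.1, -0.7, -0.6]
opening: 0.525
```

```bash
python3 - <<'E' 2>/dev/null
from meas import *
s=env.state();print(s['t'],s['eef_pos'],s['ft_force'],s['opening'])
P=shot('wrist','w16');S=shot('scene','scene16');shot('top','top16')
for n in('w16','scene16','top16'):
    Q=load(n+'.npz');X=cloud(Q,Q['d'])
    for z0,z1,nm,R in [(124,136,'pin',25),(85,95,'flange',38)]:
        m=(np.hypot(X[...,0]-547,X[...,1]-199.5)<R)&(X[...,2]>z0)&(X[...,2]<z1)
        q=X[m];
        if len(q)>5:
            c,r=cv2.minEnclosingCircle(q[:,:2].astype(np.float32));print(n,nm,len(q),c,r,q[:,2].mean())
save(cv2.resize(S['im'][210:360,290:490],(800,600),interpolation=cv2.INTER_CUBIC),'c16.png')
E
```

```text
37.5 [546.37266    199.85434808 292.97588491] [-1.05596613 -0.74740771 -0.60078006] 0.5250566445643292
w16 pin 676 (545.8228759765625, 201.0843048095703) 12.095747947692871 127.85368568296687
w16 flange 2461 (546.2257080078125, 200.7754669189453) 29.805192947387695 88.76327734735116
scene16 pin 120 (548.2653198242188, 201.2815399169922) 13.292455673217773 128.70701540273438
scene16 flange 523 (547.33642578125, 200.91188049316406) 30.986318588256836 89.89341807394173
top16 flange 224 (547.8480224609375, 193.860107421875) 29.320751190185547 89.76426674341246
```

View pics/w16.png

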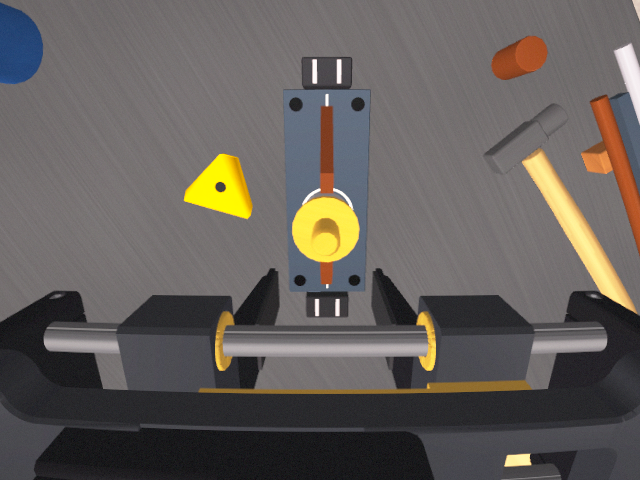

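View pics/c16.png

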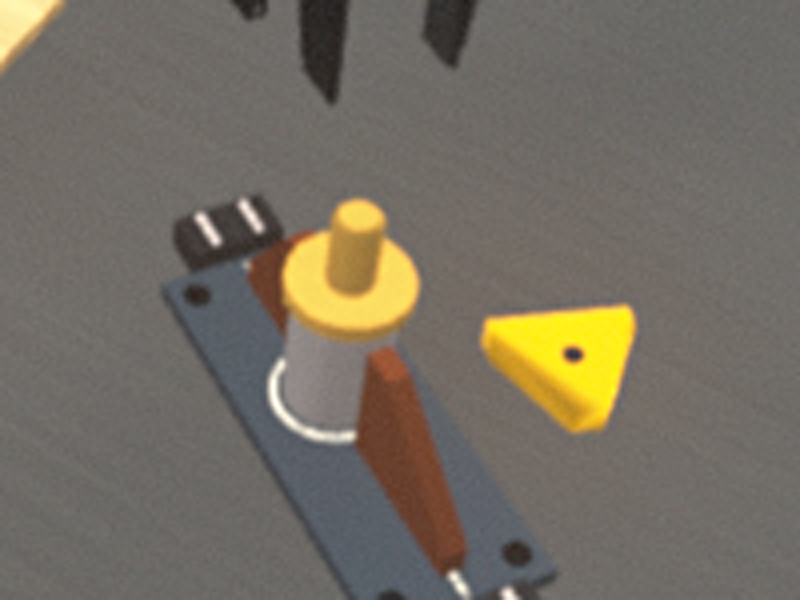

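```bash
python3 - <<'E' 2>/dev/null
from meas import *
for n in('scene0','scene16'):
    P=load(n+'.npz');X=cloud(P,P['d']);hsv=cv2.cvtColor(P['im'],cv2.COLOR_RGB2HSV)
    m=(np.hypot(X[...,0]-478,X[...,1]+326)<45)&(X[...,2]>61)&(X[...,2]<72);print(n,'offcut',X[m].mean(0))
    m=(hsv[...,0]>18)&(hsv[...,0]<32)&(hsv[...,1]>150)&(np.hypot(X[...,0]-465,X[...,1]-280)<50);print('magnet',X[m].mean(0))
print(env.job_done())
E
```

```text
scene0 offcut [ 478.24459719 -325.27616916   66.2805377 ]
magnet [468.08246002 281.00434628  14.79883297]
scene16 offcut [ 478.27424613 -325.65003212   66.16898593]
magnet [468.01667381 280.9878205   14.74371096]
the job is handed in; nothing more can be done
None
```

I set out all four parts on the base plate and handed the job in at about 38 s. No verdict was reported, so the figures below are my own camera measurements.

| Part | Last check |
|---|---|
| Tube | Upright, about 1.5 mm from the ring's centre |
| Long gusset | On the long end, on the chalk line within about 1 mm; gap to the tube about 6–7 mm |
| Short gusset | On the short end, on the chalk line within about 1–2 mm; gap to the tube about 4 mm |
| Pintle | Pin up on the tube, about 1 mm off its axis, released |
| Offcut and magnet | Not moved (measured shift under 0.5 mm) |

- **Not a tight fit:** I left small gaps at the gussets so as not to knock the tube, and the long gusset's is the larger. Its origin is about 53 mm from the tube's axis, against the 59 mm limit.
- **Disagreement between cameras:** the wrist and scene cameras agreed to about 2 mm. The top camera put the tube about 4 mm off in y and the pintle about 7 mm off. The gripper was partly blocking its view then, so I disregarded those two readings.

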